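Finish the staggered shield wall

TASK

The second course of the grey shield wall was begun at its left end (seen from the robot) with a short block that is too long: take it off and set it down on the bench. Then build on in running bond, faces in line: in the second course the one short block of exactly half a full length at the left end and a full block to its right, so that both ends are flush with the first course, and on top of these the other full block, flush with the left end. Leave the two wrong short blocks on the bench, the conical flask, the beaker and the amber bottle where they are.

Things in the scene. Friction and masses are not known exactly. Their poses are not given: they have to be found in the camera images.
- wall: the fixed wall begun: steel footing plate (54 x 173 mm, 6 mm thick) with a first course of two grey blocks, 153 mm long, 44 mm thick, top 66 mm above the bench. Origin: on the bench under the wall's middle; y along the wall to the robot's left, x across it away from the robot. From the left: a full block of 100 mm, a 3 mm open joint at y = -25 mm, a half block of 50 mm.
- wall_left (a point): top of the first course at its left end (wall y = +76.5 mm, x = 0, 66 mm up), axes as the wall's. Second course, with the same 3 mm  half block centred at wall y = +51.5 mm, full block at y = -26.5 mm, centres 96 mm above the bench. Third course: a full block centred at y = +26.5 mm, 156 mm above the bench. All at wall x = 0.
- full_a_mid (a point): centre of a loose full-length block: plain grey plastic, edges rounded 3 mm, 100 mm long x 44 mm wide x 60 mm tall, 251 g (varies by a quarter); it lies with its 60 mm side upright, stacked on top of the other full block, centre 90 mm above the bench. y axis along the length, x across the 44 mm width, z up; both ends alike. Either full block may take either place.
- full_b_mid (a point): centre of a loose full-length block: plain grey plastic, edges rounded 3 mm, 100 mm long x 44 mm wide x 60 mm tall, 251 g (varies by a quarter); it lies with its 60 mm side upright, with the other full block stacked on it, centre 30 mm above the bench. y axis along the length, x across the 44 mm width, z up; both ends alike.
- short_s_mid (a point): centre of a loose short block: plain grey plastic, edges rounded 3 mm, 38 mm long x 44 mm wide x 60 mm tall, 95 g; it lies with its 60 mm side upright, centre 30 mm above the bench. y axis along the length, x across the 44 mm width, z up; both ends alike.
- short_m_mid (a point): centre of a loose short (half a full length) block: plain grey plastic, edges rounded 3 mm, 50 mm long x 44 mm wide x 60 mm tall, 125 g (varies by a quarter); it lies with its 60 mm side upright, centre 30 mm above the bench. y axis along the length, x across the 44 mm width, z up; both ends alike.
- short_l_mid (a point): centre of a loose short block: plain grey plastic, edges rounded 3 mm, 62 mm long x 44 mm wide x 60 mm tall, 155 g; it lies with its 60 mm side upright, centre 30 mm above the bench. y axis along the length, x across the 44 mm width, z up; both ends alike.
- laid_mid (a point): centre of the wrong short block that starts on the wall, on top of the left end of the first course: the same make, 62 mm long x 44 mm wide x 60 mm tall, 155 g, loose, its underside 66 mm and its centre 96 mm above the bench at first. y axis along the length, x across the width, z up.
- erlenmeyer: conical glass flask, 64 mm across its foot, 104 mm tall, a bystander near the short blocks; origin at the centre of its underside. Between the short blocks (left) and the wall (right) stands an evaporator with a water bath, about 0.2 m high: carry over its front. Behind the short blocks and the wall, evaporator parts overhang from about 0.33 m up: there lift only as high as needed
- bottle: amber bottle, 64 mm in diameter, 130 mm tall, a bystander on the bench behind the wall. The bench to the right of the wall is free; origin at the centre of its underside
- beaker: glass beaker, 58 mm across, 72 mm tall, a bystander behind the wall's left end; origin at the centre of its underside

How it is judged:
At the end, for the whole second after the job is handed in: Second course: the 50 mm block left, a full block right; third course: the other full block, left. Each within 10 mm of its place along and across, 0.1 rad of the wall line, flat (5 mm, 0.06 rad). The wrong block from the wall rests on the bench (centre below 45 mm) (y of short_m_mid in the frame of wall between 0.0415 and 0.0615 m and x of short_m_mid in the frame of wall between -0.01 and 0.01 m and z of short_m_mid in the frame of wall between 0.091 and 0.101 m and angle between the y axis of short_m_mid and the y axis of wall, either way round below 0.1 rad and angle between short_m_mid's own z axis and vertical below 0.06 rad and ((y of full_a_mid in the frame of wall between -0.0365 and -0.0165 m and x of full_a_mid in the frame of wall between -0.01 and 0.01 m and z of full_a_mid in the frame of wall between 0.091 and 0.101 m and angle between the y axis of each of full_a_mid, full_b_mid and the y axis of wall, either way round below 0.1 rad and angle between each of full_a_mid, full_b_mid's own z axis and vertical below 0.06 rad and y of full_b_mid in the frame of wall between 0.0165 and 0.0365 m and x of full_b_mid in the frame of wall between -0.01 and 0.01 m and z of full_b_mid in the frame of wall between 0.151 and 0.161 m) or (y of full_b_mid in the frame of wall between -0.0365 and -0.0165 m and x of full_b_mid in the frame of wall between -0.01 and 0.01 m and z of full_b_mid in the frame of wall between 0.091 and 0.101 m and angle between the y axis of each of full_b_mid, full_a_mid and the y axis of wall, either way round below 0.1 rad and angle between each of full_b_mid, full_a_mid's own z axis and vertical below 0.06 rad and y of full_a_mid in the frame of wall between 0.0165 and 0.0365 m and x of full_a_mid in the frame of wall between -0.01 and 0.01 m and z of full_a_mid in the frame of wall between 0.151 and 0.161 m)) and height (world z) of laid_mid below 0.045 m); the robot touches nothing.
It fails at once if a wrong short block on the bench is moved by more than 30 mm (distance of any of short_s_mid, short_l_mid from where it was at the start of the episode above 0.03 m).
It fails at once if the conical flask, the beaker or the bottle is moved by more than 30 mm (distance of any of erlenmeyer, beaker, bottle from where it was at the start of the episode above 0.03 m).
It also fails if it takes over 72 s, if anything falls off the work surface, if the arm or the gripper's body presses on something with over 40 N, if the wrist force passes 120 N, or if a joint passes its speed limit or range.

ROBOT

A 6-joint arm with a two-finger parallel gripper is mounted at the origin on a cart in front of the work surface, level with it; the furniture and walls round the work are solid. World frame = base frame: x ahead of the robot, y to its left, z up, the work surface at z = 0. Lengths are in m, angles in rad, forces in N, time in s.
With the tool pointing down it reaches from about 0.325 to 0.9 m from the base axis. Payload 6.1 kg.
Tool frame: the origin (TCP) lies at the very end of the fingers, on their centre line; the grasp point (between the pads) lies 19 mm behind it; z points along the fingers, x is the direction in which the jaws open and shut, and the axes are right-handed (so a half turn about z gives the same grasp; the last joint's range is limited). The gripper opens to 87 mm and grips with 3 to 60 N. Pads are 19 mm wide; open, the fingers measure 117 mm over their backs; the gripper's body (75 mm by 190 mm) begins 51 mm behind the grasp point.
Start: joints at [1.221, 0.22, 1.526, -0, 1.395, -0.126], TCP at [0.139, 0.609, 0.202] pointing down, gripper open.
Joint ranges: [-2.98, 2.98], [-0.91, 2.08], [0.09, 2.57], [-1.24, 4.39], [0.2, 2.65], [-2.68, 2.68]. Speed limits (rad/s): [2.57, 2.57, 3.01, 3.14, 3.14, 3.14].

INTERFACE

Orientations are given as a unit quaternion [w, x, y, z].
In Python, from workcell import bot gives the robot as it stands.
- The arm moves only by the shell command python3 -m creep 'ROWS' [FORCE]. ROWS is JSON, a list of rows, each a list of 3 entries, a list of its own where there are three numbers: the opening, from 0 (shut) to 1 (fully open), then the shift along the tool's x, y, z in mm, then the turn about the tool's z in rad. A call has 1 to 10 rows; each row is the pose to reach, as a shift and turn from the pose commanded when the call began, along the tool's axes at that moment; what a row does not reach only later rows make up. A row lasts 1/12 s, in which the tool goes at most 41.7 mm and 7.16 degrees, less where a joint would pass 70% of its speed; a pose out of reach is approached as far as the arm can. A call with a gripper value outside its range is refused whole. The fingers move at their own pace and stop on an object; FORCE is the grip in N (left out, the last holds). Time passes only in rows, so rows that repeat a pose let the fingers close. It gives the time, the measured TCP pose, the force and the opening at its end, in the units of the state.
- bot.state(): the state, without advancing time (a new reading comes with each control period).
- bot.grab_frame(name): name is "scene" or "top"; returns a dict with "image" (384x512x3 uint8, red, green, blue), "fx", "fy", "cx", "cy" (pixels), "origin" and "orientation" of the camera in the world. Camera axes: x right, y up, looking along -z (the intrinsics and any distortion apply to the point x, -y, -z); pixel columns grow to the right and rows downward; lengths in m; the calibration is good to about 2 mm. A picture is of the moment at which its call begins. There is no depth.
- bot.sign_off(): hands the job in, once; it reports no verdict.
The state is a dict: "clock": time; "joint_positions": joint angles; "dq": joint speeds; "joint_torque": joint torques, N m; "ee_pos": TCP position; "tcp_rot": TCP orientation; "wrist_force": force on the tool from outside, world axes, zero at the start; "ft_torque": the same for the moment, N m; "grip_width": finger opening in m.
Only numpy, scipy, OpenCV 4.12 (cv2) and the standard library are available. Lean on these libraries where they do the work, as an engineer would, in place of code of your own. Each camera call takes 0.05 s, during which the arm holds its last target.

## Working session

There is one attempt and no reset: what is moved stays moved. The work goes in short steps, Python scripts to look and compute and a shell command to move; the robot and the scene stay as the last step left them, time stands still between calls to the robot, and variables do not carry over. Pictures are saved under pics/ and viewed, and the job is handed in when it is done.

```bash
mkdir -p pics; ls; python3 - <<'E'
from workcell import bot
import cv2,numpy as np
print(bot.state())
for n in("scene","top"):
    f=bot.grab_frame(n);cv2.imwrite(f"pics/{n}0.png",f["image"][:,:,::-1])
    print({k:v for k,v in f.items() if k!="image"})
E
```

```text
pics
{'clock': 0.0, 'joint_positions': array([ 1.22091102e+00,  2.21236537e-01,  1.52763190e+00,  3.02342926e-05,
        1.39472166e+00, -1.26114834e-01]), 'dq': array([ 3.26309754e-05, -4.21131590e-04,  5.52426669e-04,  7.20152481e-04,
        1.93146754e-03,  2.26089646e-04]), 'joint_torque': array([-6.48708774e-04, -4.94613361e+01, -3.87372422e+01,  6.99691870e-02,
        5.73683158e-02, -1.31162487e-04]), 'ee_pos': array([0.13845942, 0.60877282, 0.20041987]), 'tcp_rot': array([ 5.07094393e-04,  7.81636626e-01,  6.23733266e-01, -8.60533159e-04]), 'wrist_force': array([ 0.0903784 , -0.03395868,  0.03763002]), 'ft_torque': array([-0.0096154 , -0.01477109,  0.02031054]), 'grip_width': 0.08737186700163307}
{'fx': 353.0734957289582, 'fy': 353.0734957289582, 'cx': 257.0147335845269, 'cy': 192.36880420496607, 'origin': array([-0.29379094, -0.58766639,  0.56357094]), 'orientation': array([ 0.75671856,  0.47811054, -0.23093126, -0.38138967])}
{'fx': 394.6012834721067, 'fy': 394.6012834721067, 'cx': 254.26236472527583, 'cy': 191.28066301681173, 'origin': array([0.19428414, 0.0120642 , 1.39456629]), 'orientation': array([ 0.70989093,  0.07490411, -0.06940663, -0.6968694 ])}
```

```bash
python3 - <<'E'
import cv2
for n in("scene","top"):
    im=cv2.imread(f"pics/{n}0.png");cv2.imwrite(f"pics/{n}0b.png",cv2.resize(im,(800,600),interpolation=cv2.INTER_CUBIC))
E
```

```text
(no output)
```

View pics/scene0b.png

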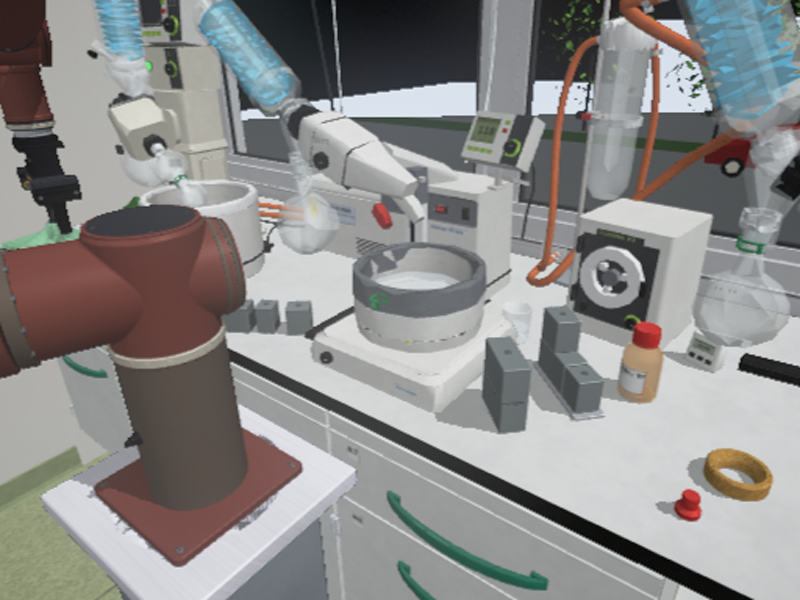

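View pics/top0b.png

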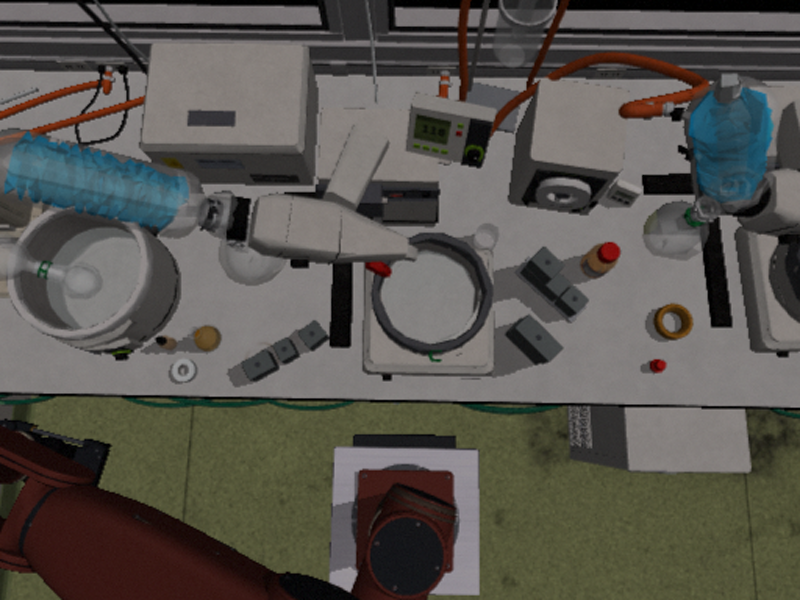

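The scene view shows three short blocks at left around (268,317), the full-block stack at (507,385), and the wall with the laid block at (568,365). In the top view the short blocks are at (258,365), (287,350) and (311,333), the stack is at (533,340), and the wall is at (553,283). I'll zoom in on these.

```bash
python3 - <<'E'
import cv2
im=cv2.imread("pics/top0.png")
def z(im,x0,y0,w,h,s,n): cv2.imwrite(n,cv2.resize(im[y0:y0+h,x0:x0+w],None,fx=s,fy=s,interpolation=cv2.INTER_CUBIC))
z(im,120,150,130,100,6,"pics/t_l.png"); z(im,290,140,130,100,6,"pics/t_r.png")
im=cv2.imread("pics/scene0.png")
z(im,290,170,140,110,5,"pics/s_r.png")
z(im,130,160,100,70,7,"pics/s_l.png")
E
```

```text
(no output)
```

View pics/t_l.png

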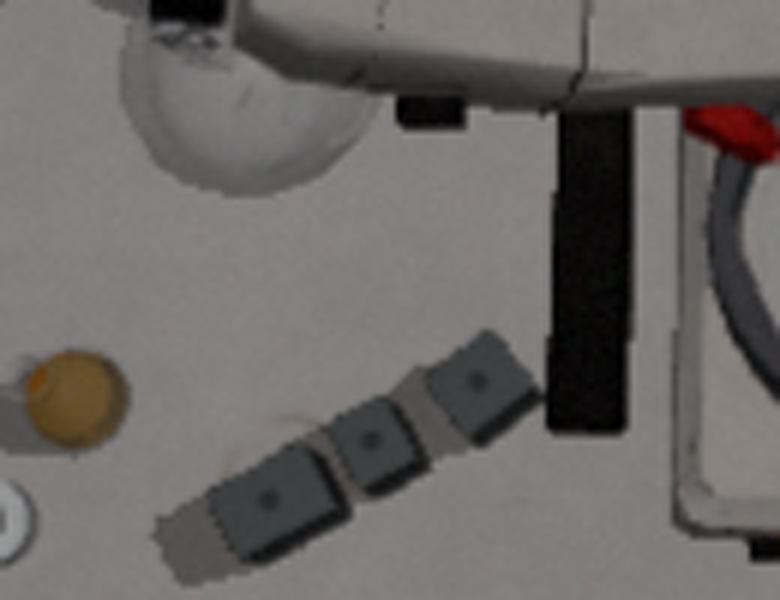

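View pics/t_r.png

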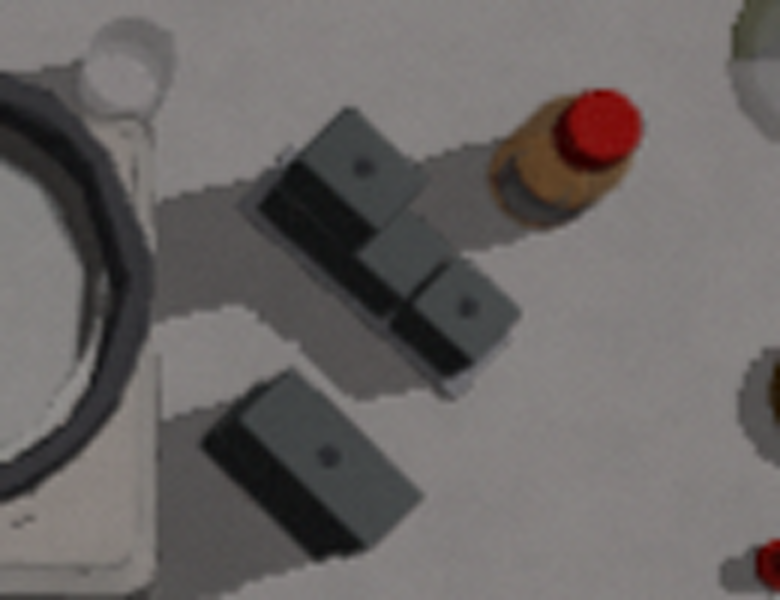

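View pics/s_r.png

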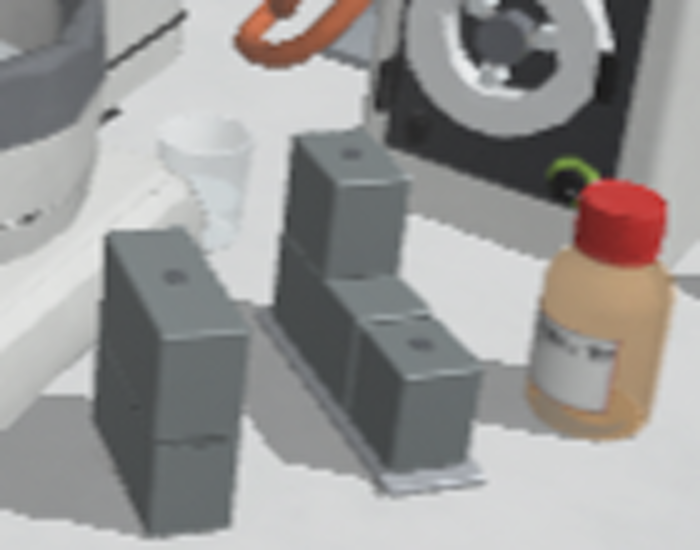

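View pics/s_l.png

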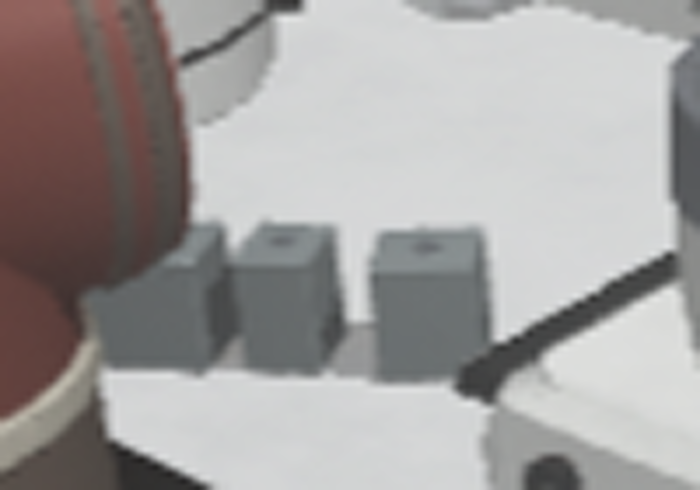

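```bash
cat > h.py <<'E'
import numpy as np,cv2
from scipy.spatial.transform import Rotation as R
from workcell import bot
def ray(f,u,v):
    d=np.array([(u-f["cx"])/f["fx"],-(v-f["cy"])/f["fy"],-1.])
    q=f["orientation"];return R.from_quat([q[1],q[2],q[3],q[0]]).apply(d)
def cast(f,u,v,z):
    d=ray(f,u,v);o=f["origin"];return (o+d*(z-o[2])/d[2])[:2]
def proj(f,p):
    q=f["orientation"];c=R.from_quat([q[1],q[2],q[3],q[0]]).inv().apply(np.array(p)-f["origin"])
    return f["cx"]-f["fx"]*c[0]/c[2], f["cy"]+f["fy"]*c[1]/c[2]
def zoom(im,x0,y0,w,h,s,n): cv2.imwrite(n,cv2.resize(im[y0:y0+h,x0:x0+w,::-1],None,fx=s,fy=s,interpolation=cv2.INTER_CUBIC))
def faces(f,seeds,lo=8):
    """seeds: name:(u,v,z) ; floodfill top face in smoothed image, minAreaRect of world-cast contour"""
    im=f["image"]
    out={}
    for n,(u,v,z) in seeds.items():
        c=cv2.cvtColor(im,cv2.COLOR_RGB2BGR)
        ref=c[int(v)-1:int(v)+2,int(u)-1:int(u)+2]
        m=np.zeros((c.shape[0]+2,c.shape[1]+2),np.uint8)
        cv2.floodFill(c,m,(int(u),int(v)),0,(lo,)*3,(lo,)*3,cv2.FLOODFILL_MASK_ONLY|cv2.FLOODFILL_FIXED_RANGE|(255<<8))
        m=m[1:-1,1:-1]; m=cv2.morphologyEx(m,cv2.MORPH_CLOSE,np.ones((5,5),np.uint8))
        k=max(cv2.findContours(m,cv2.RETR_EXTERNAL,cv2.CHAIN_APPROX_NONE)[0],key=cv2.contourArea)[:,0]
        w=np.array([cast(f,a,b,z) for a,b in k])
        r=cv2.minAreaRect((w*1000).astype(np.float32)); out[n]=(r,len(k)); 
        print(n,np.round(r[0],1),np.round(r[1],1),round(r[2],1),len(k))
    return out
E
python3 - <<'E'
from h import *
f=bot.grab_frame("top")
P={"L":(269,501,.06,0),"M":(372,440,.06,0),"R":(479,381,.06,0),"laid":(364,166,.126,1),"half":(467,306,.066,1),"stack":(328,457,.12,1)}
g={}
for n,(a,b,z,s) in P.items():
    x0,y0=[(120,150),(290,140)][s]
    u=x0+(a+.5)/6-.5;v=y0+(b+.5)/6-.5
    # refine hole: darkness centroid 5x5
    gr=f["image"].astype(float).mean(2);iu,iv=round(u),round(v)
    p=gr[iv-3:iv+4,iu-3:iu+4]; w=np.clip(np.median(p)-6-p,0,None)
    yy,xx=np.mgrid[iv-3:iv+4,iu-3:iu+4]; uu=(w*xx).sum()/w.sum();vv=(w*yy).sum()/w.sum()
    print(n,(u,v),(round(uu,2),round(vv,2)),cast(f,uu,vv,z).round(4))
    P[n]=(iu-5+0,iv+1,z)
    g[n]=(iu,iv-3,z)
faces(f,g,14)
E
```

```text
L (164.41666666666666, 233.08333333333331) (np.float64(164.34), np.float64(232.93)) [0.3215 0.3267]
M (181.58333333333334, 222.91666666666669) (np.float64(181.31), np.float64(222.97)) [0.3564 0.2712]
R (199.41666666666669, 213.08333333333334) (np.float64(199.14), np.float64(212.93)) [0.392  0.2121]
laid (350.25, 167.25) (np.float64(350.16), np.float64(167.44)) [ 0.5437 -0.2923]
half (367.4166666666667, 190.58333333333334) (np.float64(367.35), np.float64(190.93)) [ 0.4778 -0.3631]
stack (344.25, 215.75) (np.float64(344.43), np.float64(215.62)) [ 0.3829 -0.2702]
L [323.2 326.3] [43.5 63.9] 29.6 54
M [355.  273.2] [42.8 50. ] 32.6 42
R [390.6 212.6] [47.8 49.4] 41.1 44
laid [ 506.3 -315.1] [153.3  55.3] 30.3 90
half [ 521.1 -330.6] [160.5  57.9] 30.3 89
stack [ 383.6 -270.3] [99.4 38. ] 44.5 60
```

```bash
python3 - <<'E'
from h import *
f=bot.grab_frame("top");im=f["image"]
zoom(im,150,200,66,48,12,"pics/zl.png");zoom(im,326,154,56,50,12,"pics/zw.png");zoom(im,320,196,46,40,14,"pics/zs.png")
E
```

```text
(no output)
```

View pics/zl.png

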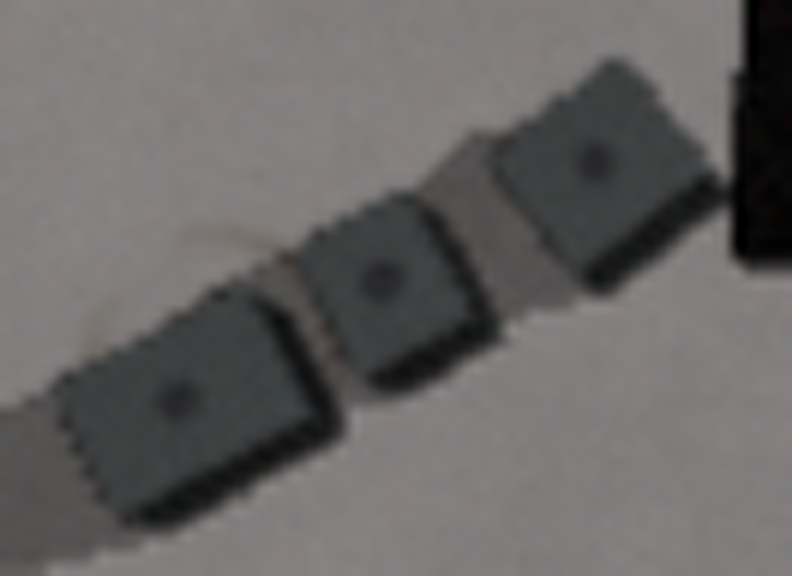

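View pics/zw.png

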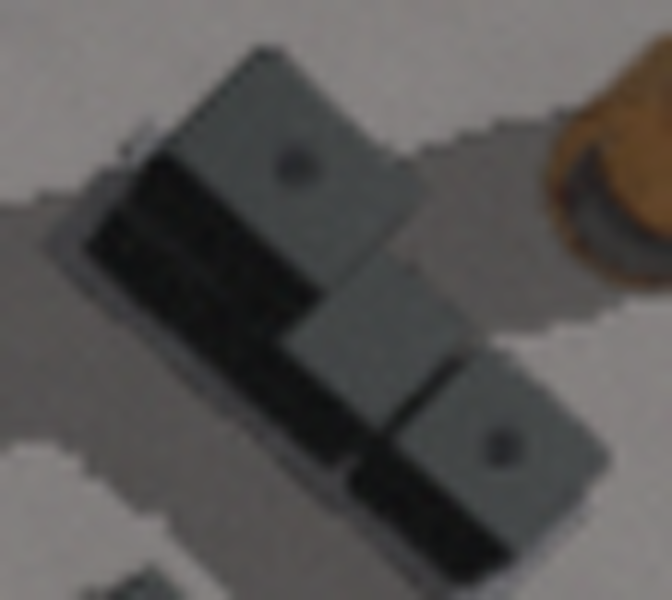

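View pics/zs.png

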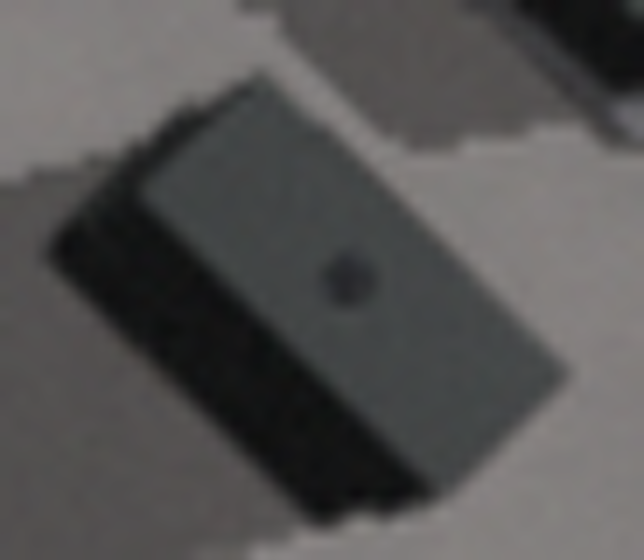

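```bash
python3 - <<'E'
from h import *
f=bot.grab_frame("top")
D={"L":(150,200,12,.06,[(58,380),(245,288),(315,425),(125,522)]),
"M":(150,200,12,.06,[(300,245),(408,192),(480,320),(368,382)]),
"R":(150,200,12,.06,[(492,158),(615,58),(718,175),(590,280)]),
"laid":(326,154,12,.126,[(265,45),(425,190),(325,295),(165,155)]),
"half":(326,154,12,.066,[(475,345),(608,455),(512,552),(395,430)]),
"foot":(326,154,12,.006,[(45,245),(440,600),(440,600),(45,245)]),
"stack":(320,196,14,.12,[(255,75),(570,375),(435,495),(140,190)])}
for n,(x0,y0,s,z,c) in D.items():
    w=np.array([cast(f,x0+(a+.5)/s-.5,y0+(b+.5)/s-.5,z) for a,b in c])*1000
    e1=w[0]-w[1]; e2=w[3]-w[2]; a=[np.degrees(np.arctan2(-e[0],e[1])) for e in(e1,e2)]
    g=[np.degrees(np.arctan2(e[0]*1,e[1])) for e in (e1,e2)]
    s1=w[0]-w[3]; s2=w[1]-w[2]
    print(n,w.mean(0).round(1),"len",np.linalg.norm(e1).round(1),np.linalg.norm(e2).round(1),"wid",np.linalg.norm(s1).round(1),np.linalg.norm(s2).round(1),"ang(yaw y-axis from +y ccw)",np.round(a,1),"perp",np.round([np.degrees(np.arctan2(s[1],s[0])) for s in(s1,s2)],1))
s=bot.state();q=s["tcp_rot"];M=R.from_quat([q[1],q[2],q[3],q[0]]).as_matrix();print(M.round(3))
fs=bot.grab_frame("scene")
for n,p in {"R":(.392,.2121,.06),"laid":(.5437,-.2923,.126),"half":(.4778,-.3631,.066),"stack":(.3829,-.2702,.12)}.items(): print(n,np.round(proj(fs,p),1))
E
```

```text
L [320.8 324.3] len 57.9 58.9 wid 45.0 44.3 ang(yaw y-axis from +y ccw) [27.8 28.5] perp [28.7 30. ]
M [355.5 268.9] len 33.7 35.7 wid 44.1 42.5 ang(yaw y-axis from +y ccw) [27.8 30.5] perp [29.2 31.8]
R [390.  209.6] len 44.8 46.6 wid 45.4 45.4 ang(yaw y-axis from +y ccw) [41.2 41.2] perp [40.7 42.9]
laid [ 542.5 -292.1] len 59.3 58.1 wid 43.0 41.7 ang(yaw y-axis from +y ccw) [-43.6 -42.3] perp [-41.6 -43.2]
half [ 478.8 -361.9] len 48.5 47.4 wid 34.8 40.5 ang(yaw y-axis from +y ccw) [-40.7 -47.5] perp [-43.1 -44.8]
foot [ 497.7 -302.4] len 156.9 156.9 wid 0.0 0.0 ang(yaw y-axis from +y ccw) [-42.8 -42.8] perp [0. 0.]
stack [ 382.5 -270.4] len 99.3 96.5 wid 39.0 42.8 ang(yaw y-axis from +y ccw) [-44.2 -46.4] perp [-44.7 -48.5]
[[ 0.222  0.975 -0.   ]
 [ 0.975 -0.222 -0.001]
 [-0.001 -0.    -1.   ]]
R [190.1 194.6]
laid [359.3 200.1]
half [373.2 238.4]
stack [323.9 224.7]
```

```bash
python3 - <<'E'
from h import *
f=bot.grab_frame("top");im=f["image"]
c=np.clip((im.astype(float)-90)*5,0,255).astype(np.uint8)
zoom(c,125,150,100,75,8,"pics/el.png")
f2=bot.grab_frame("scene");c=np.clip((f2["image"].astype(float)-180)*4,0,255).astype(np.uint8)
zoom(c,120,130,120,90,6,"pics/es.png")
W=np.array([.5128,-.3255]);X=np.array([.731,-.682]);Y=np.array([.682,.731])
for n,u,v,z in [("bottlecap",608,251,.13),("bottlebase",598,265,.02),("beaker",486,236,.06),("evapcornerR",495,370,.04),("evapcornerL",365,365,.04),("blackfootbottom",340,345,.02),("ring",673,320,.01),("cap",657,365,.02),("headtip",415,250,.25)]:
    p=cast(f,u*.64,v*.64,z);print(n,p.round(3),"wall",((p-W)@X).round(3),((p-W)@Y).round(3))
E
```

```text
bottlecap [ 0.568 -0.421] wall 0.106 -0.032
bottlebase [ 0.567 -0.434] wall 0.114 -0.043
beaker [ 0.619 -0.172] wall -0.027 0.185
evapcornerR [ 0.32  -0.192] wall -0.232 -0.034
evapcornerL [0.326 0.093] wall -0.423 0.178
blackfootbottom [0.371 0.152] wall -0.429 0.253
ring [ 0.443 -0.601] wall 0.137 -0.249
cap [ 0.339 -0.554] wall 0.029 -0.285
headtip [ 0.528 -0.009] wall -0.205 0.242
```

View pics/el.png

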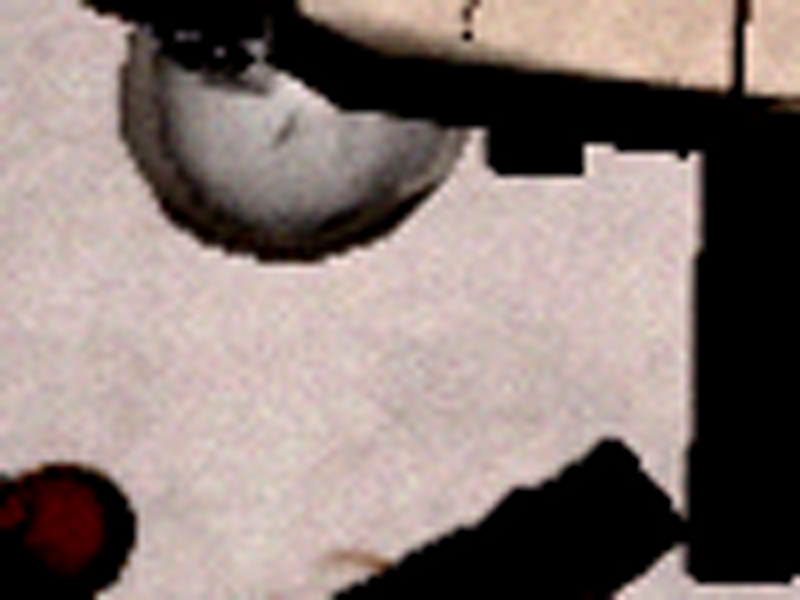

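View pics/es.png

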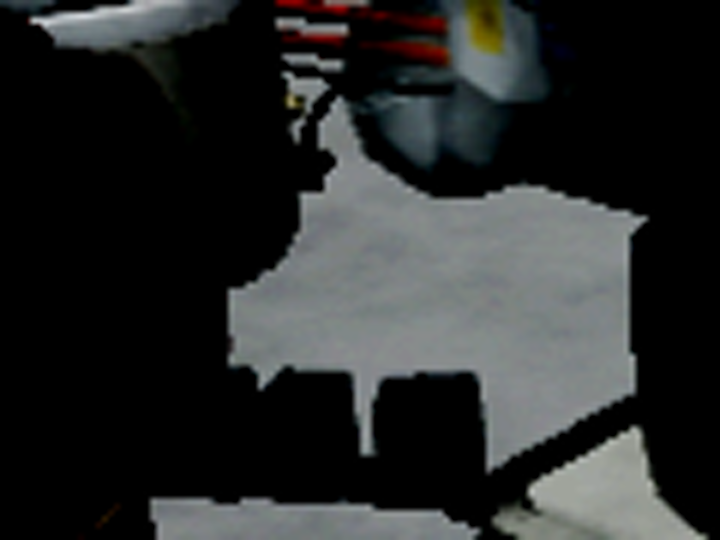

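```bash
cat >> h.py <<'E'
def plan(x,y,z,yaw=None,base=None):
    """shift in tool axes from measured pose to world target; yaw = world angle (deg) of tool x"""
    s=bot.state();q=s["tcp_rot"];M=R.from_quat([q[1],q[2],q[3],q[0]]).as_matrix()
    d=M.T@(np.array([x,y,z])-s["ee_pos"])*1000
    cur=np.degrees(np.arctan2(M[1,0],M[0,0]));t=None if yaw is None else np.radians(((cur-yaw+180)%360)-180)
    print("shift",d.round(1),"turn",None if t is None else round(t,3),"dist",np.linalg.norm(d).round(0),"cur yaw",cur.round(2),"tilt",np.degrees(np.arccos(-M[2,2])).round(2))
E
python3 - <<'E'
from h import *
print(bot.state()["clock"]);plan(.36,.12,.27,-43)
E
```

```text
0.4
shift [-428.   324.4  -68.5] turn 2.097 dist 541.0 cur yaw 77.18 tilt 0.02
```

```bash
python3 -m creep '[[1,[-100,80,-68],0.5],[1,[-290,220,-68],1.0],[1,[-290,220,-68],1.0],[1,[-290,220,-68],1.0],[1,[-290,220,-68],1.0],[1,[-290,220,-68],1.0],[1,[-290,220,-68],1.0],[1,[-290,220,-68],1.0],[1,[-290,220,-68],1.0],[1,[-290,220,-68],1.0]]' 20
python3 -c "
from h import *
plan(.36,.12,.27,-43)"
```

```text
clock: 1.23
ee_pos: [0.2921, 0.273, 0.2712]
tcp_rot: [0.001, 0.986, 0.169, 0.002]
wrist_force: [0.6, 0.7, -0.0]
grip_width: 0.0867
shift [ 13.1 166.9   1.6] turn 1.09 dist 167.0 cur yaw 19.46 tilt 0.25
```

```bash
python3 -c "
from h import *
plan(.38,-.1,.27,-43)"
```

```text
shift [-41.4 381.    1.9] turn 1.09 dist 383.0 cur yaw 19.46 tilt 0.25
```

```bash
python3 -m creep '[[1,[-4,38,0],0.1],[1,[-41,381,0],1.09],[1,[-41,381,0],1.09],[1,[-41,381,0],1.09],[1,[-41,381,0],1.09],[1,[-41,381,0],1.09],[1,[-41,381,0],1.09],[1,[-41,381,0],1.09],[1,[-41,381,0],1.09],[1,[-41,381,0],1.09]]'
python3 -c "
from h import *
plan(.5437,-.2923,.21,-43)"
```

```text
clock: 2.07
ee_pos: [0.3803, -0.0992, 0.2696]
tcp_rot: [0.001, 0.93, -0.368, 0.001]
wrist_force: [-0.5, -0.5, -0.7]
grip_width: 0.0868
shift [251.2  29.1  60.1] turn -0.003 dist 260.0 cur yaw -43.15 tilt 0.13
```

```bash
python3 -m creep '[[1,[40,5,0],0],[1,[80,10,0],0],[1,[120,14,10],0],[1,[160,18,30],0],[1,[200,23,50],0],[1,[235,27,65],0],[1,[251,29,70],0],[1,[251,29,70],0],[1,[251,29,70],0]]'
python3 - <<'E'
from h import *
plan(.5437,-.2923,.096,-43)
f=bot.grab_frame("top");zoom(f["image"],290,130,130,97,6,"pics/a1.png")
f=bot.grab_frame("scene");zoom(f["image"],290,130,150,112,5,"pics/a2.png")
E
```

```text
clock: 2.82
ee_pos: [0.545, -0.2851, 0.198]
tcp_rot: [-0.001, 0.932, -0.363, -0.001]
wrist_force: [-0.4, 0.3, -0.3]
grip_width: 0.0866
shift [  4.3   6.2 102. ] turn 0.008 dist 102.0 cur yaw -42.54 tilt 0.18
```

View pics/a1.png

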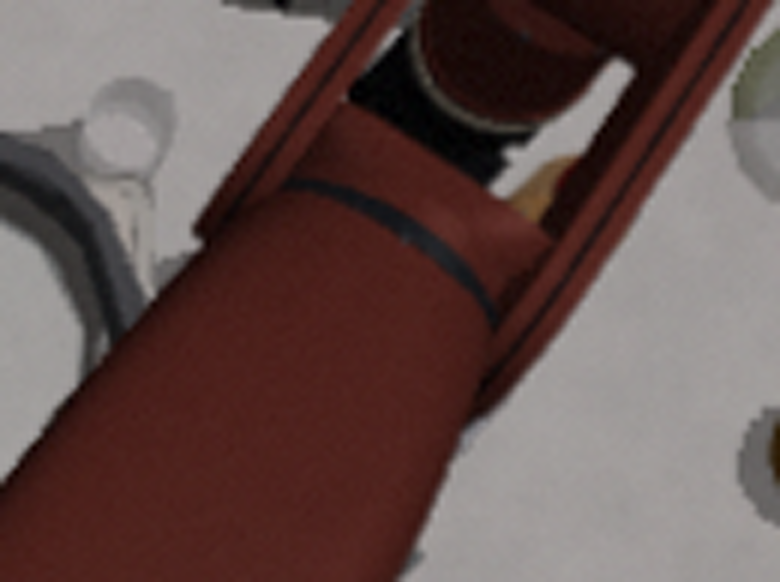

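View pics/a2.png

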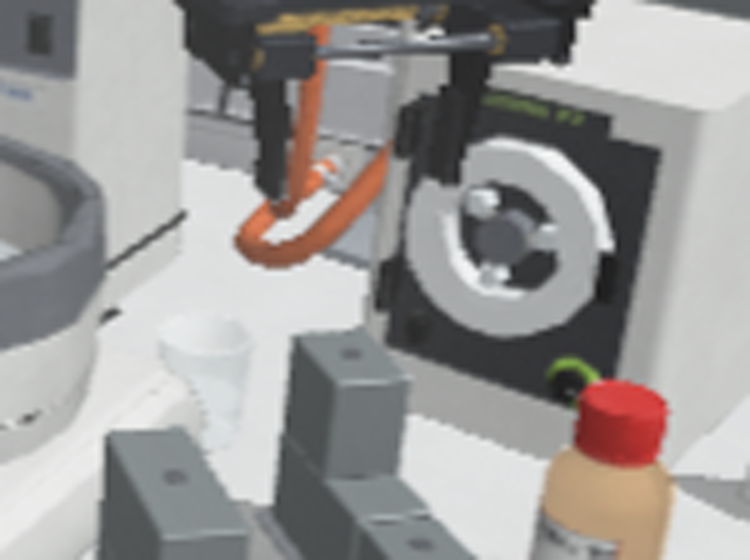

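```bash
python3 - <<'E'
from h import *
s=bot.state();print(s["ee_pos"],s["clock"]);f=bot.grab_frame("scene")
q=s["tcp_rot"];M=R.from_quat([q[1],q[2],q[3],q[0]]).as_matrix()
print([np.round(proj(f,s["ee_pos"]+M@np.array([d,0,0])),1) for d in(-.0435,0,.0435)])
plan(.5437,-.2923,.096,-43)
E
```

```text
[ 0.5451156  -0.28455346  0.19998338] 2.9167
[array([344.1, 175.4]), array([359.8, 173.9]), array([375.3, 172.6])]
shift [  4.    6.8 104.5] turn 0.009 dist 105.0 cur yaw -42.5 tilt 0.05
```

```bash
python3 - <<'E'
from h import *
f=bot.grab_frame("scene");s=bot.state()
q=s["tcp_rot"];M=R.from_quat([q[1],q[2],q[3],q[0]]).as_matrix()
im=np.clip(f["image"].astype(float)*1.8+20,0,255).astype(np.uint8)
im=cv2.resize(im[150:225,320:400],None,fx=8,fy=8,interpolation=cv2.INTER_NEAREST)
for p in [s["ee_pos"]+M@np.array([d,0,0]) for d in(-.0435,0,.0435)]:
    u,v=proj(f,p);cv2.circle(im,(int((u-320+.5)*8),int((v-150+.5)*8)),4,(255,0,0),-1)
cv2.imwrite("pics/a3.png",im[:,:,::-1])
E
```

```text
(no output)
```

View pics/a3.png

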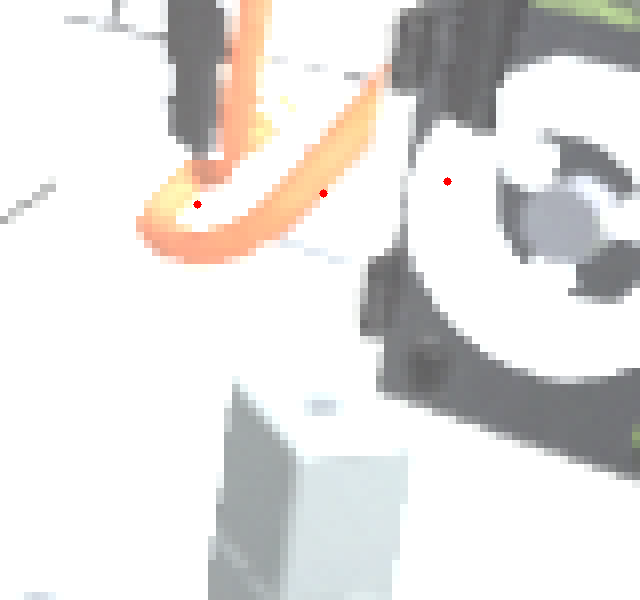

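```bash
python3 -m creep '[[1,[4,7,0],0.009],[1,[4,7,5],0.009],[1,[4,7,25],0.009],[1,[4,7,45],0.009],[1,[4,7,60],0.009],[1,[4,7,60],0.009]]'
python3 - <<'E'
from h import *
plan(.5437,-.2923,.092,-43)
f=bot.grab_frame("scene");s=bot.state();print(s["ee_pos"])
q=s["tcp_rot"];M=R.from_quat([q[1],q[2],q[3],q[0]]).as_matrix()
im=np.clip(f["image"].astype(float)*1.3+20,0,255).astype(np.uint8)
im=cv2.resize(im[150:225,320:400],None,fx=8,fy=8,interpolation=cv2.INTER_NEAREST)
for p in [s["ee_pos"]+M@np.array([d,0,0]) for d in(-.0435,0,.0435)]:
    u,v=proj(f,p);cv2.circle(im,(int((u-320+.5)*8),int((v-150+.5)*8)),4,(255,0,0),-1)
cv2.imwrite("pics/a4.png",im[:,:,::-1])
E
```

```text
clock: 3.52
ee_pos: [0.5409, -0.2919, 0.1356]
tcp_rot: [-0.001, 0.93, -0.367, -0.003]
wrist_force: [-0.7, 0.1, -0.6]
grip_width: 0.0869
shift [ 2.6 -1.7 43.6] turn -0.002 dist 44.0 cur yaw -43.1 tilt 0.36
[ 0.54182446 -0.29254351  0.13764368]
```

View pics/a4.png

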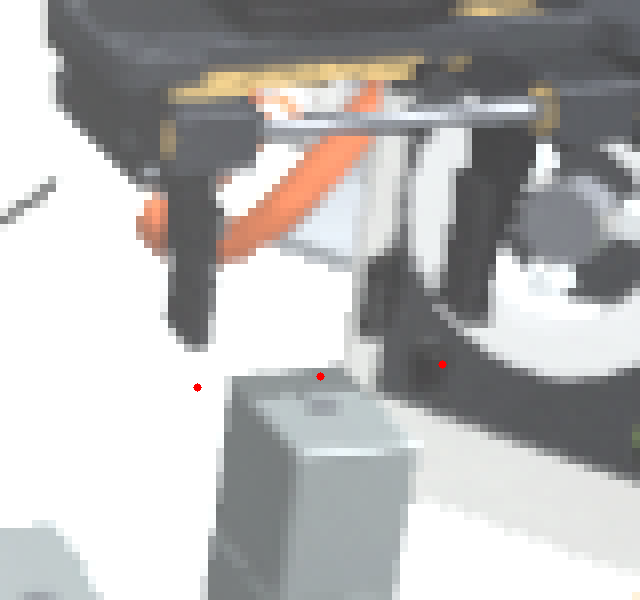

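```bash
python3 -m creep '[[1,[2,-1,10],0],[1,[2,-1,25],0],[1,[2,-1,40],0],[1,[2,-1,48],0],[1,[2,-1,48],0],[1,[2,-1,48],0]]'
cat >> h.py <<'E'
def shot(n,x0,y0,w,h,s,mark=True):
    f=bot.grab_frame("scene");st=bot.state();print(st["ee_pos"].round(4),st["wrist_force"].round(1),round(st["grip_width"],4),st["clock"])
    q=st["tcp_rot"];M=R.from_quat([q[1],q[2],q[3],q[0]]).as_matrix()
    im=np.clip(f["image"].astype(float)*1.2+10,0,255).astype(np.uint8)
    im=cv2.resize(im[y0:y0+h,x0:x0+w],None,fx=s,fy=s,interpolation=cv2.INTER_NEAREST)
    if mark:
        u,v=proj(f,st["ee_pos"]);cv2.circle(im,(int((u-x0+.5)*s),int((v-y0+.5)*s)),4,(255,0,0),-1)
    cv2.imwrite(n,im[:,:,::-1])
E
python3 - <<'E'
from h import *
shot("pics/a5.png",310,150,100,75,8)
plan(.5437,-.2923,.092,-43)
E
```

```text
clock: 4.07
ee_pos: [0.5457, -0.2942, 0.0919]
tcp_rot: [0.0, 0.93, -0.367, 0.0]
wrist_force: [0.5, 0.0, 0.7]
grip_width: 0.0869
[ 0.5461 -0.2945  0.0926] [-0.5 -0.6  0.3] 0.0869 4.1167
shift [-3.3  0.   0.6] turn -0.001 dist 3.0 cur yaw -43.09 tilt 0.09
```

View pics/a5.png

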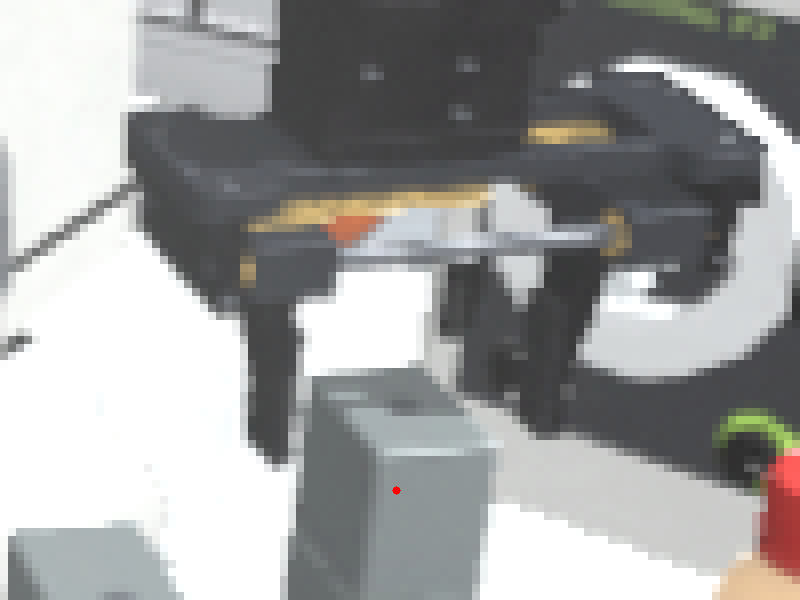

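```bash
python3 -m creep '[[1,[-1,0,6],0],[1,[-1,0,10],0],[1,[-1,0,10],0],[0.3,[-1,0,10],0],[0.3,[-1,0,10],0],[0.3,[-1,0,10],0],[0.3,[-1,0,10],0],[0.3,[-1,0,10],0],[0.3,[-1,0,10],0],[0.3,[-1,0,10],0]]' 25
python3 - <<'E'
from h import *
shot("pics/a6.png",310,150,100,75,8)
E
```

```text
clock: 4.95
ee_pos: [0.5448, -0.2934, 0.0816]
tcp_rot: [0.0, 0.93, -0.367, 0.0]
wrist_force: [-0.8, 0.2, 1.0]
grip_width: 0.0482
[ 0.5447 -0.2933  0.0815] [-1.2  0.1  0.6] 0.0443 5.0
```

View pics/a6.png

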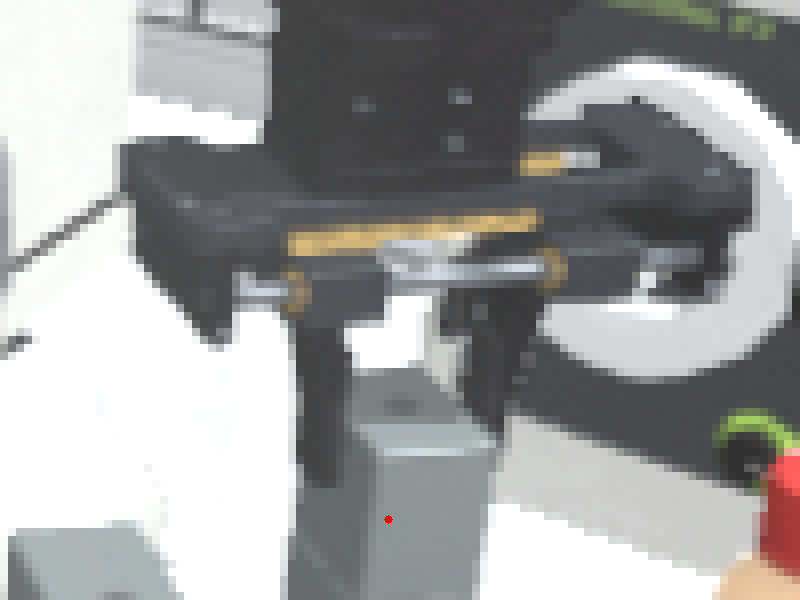

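```bash
python3 -m creep '[[0.3,[0,0,0],0],[0.3,[0,0,-15],0],[0.3,[0,0,-30],0],[0.3,[0,0,-40],0],[0.3,[0,30,-40],0],[0.3,[0,65,-40],0],[0.3,[0,100,-40],0],[0.3,[0,135,-40],0],[0.3,[0,165,-40],0],[0.3,[0,195,-40],0]]'
python3 - <<'E'
from h import *
shot("pics/a7.png",310,150,130,97,6)
E
```

```text
clock: 5.83
ee_pos: [0.4102, -0.4368, 0.1215]
tcp_rot: [0.0, 0.93, -0.367, -0.0]
wrist_force: [0.4, -0.3, -2.2]
grip_width: 0.0437
[ 0.4065 -0.441   0.1216] [-2.7 -3.7 -2. ] 0.0436 5.8833
```

View pics/a7.png

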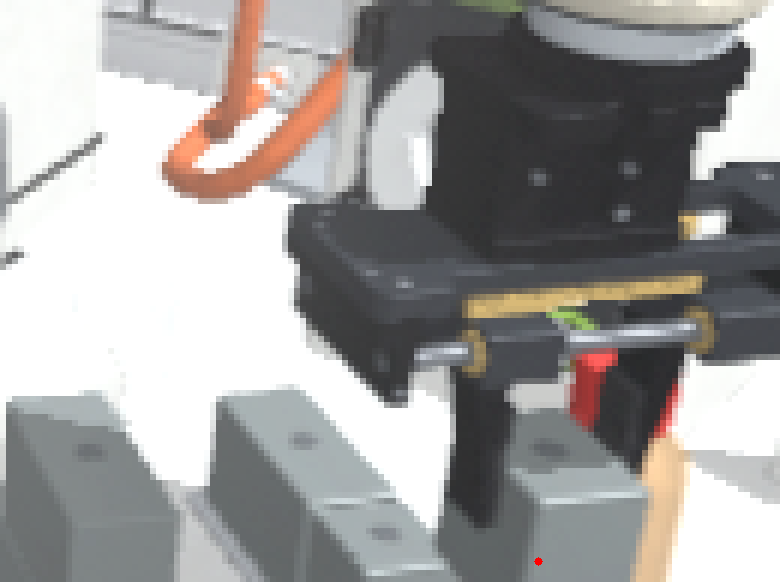

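```bash
python3 -m creep '[[0.3,[0,0,0],0],[0.3,[0,0,30],0],[0.3,[0,0,60],0],[0.3,[0,0,85],0],[0.3,[0,0,98],0],[0.3,[0,0,104],0],[0.3,[0,0,105],0],[0.3,[0,0,105],0]]'
python3 - <<'E'
from h import *
shot("pics/a8.png",310,190,130,97,6)
E
```

```text
clock: 6.55
ee_pos: [0.4124, -0.436, 0.0173]
tcp_rot: [0.0, 0.93, -0.367, 0.001]
wrist_force: [0.7, 0.8, -1.3]
grip_width: 0.044
[ 0.4126 -0.4364  0.0177] [ 0.9  0.2 -0.7] 0.0437 6.6
```

View pics/a8.png

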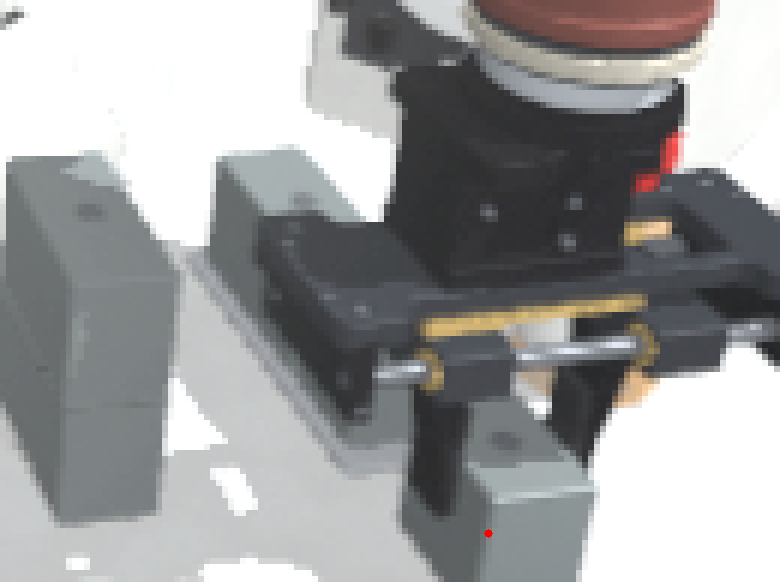

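```bash
python3 -m creep '[[0.3,[0,0,2],0],[0.3,[0,0,3],0],[0.8,[0,0,3],0],[0.8,[0,0,3],0],[0.8,[0,0,3],0],[0.8,[0,0,3],0],[0.8,[0,0,-20],0],[0.8,[0,0,-60],0],[0.8,[0,0,-100],0],[0.8,[0,0,-140],0]]'
python3 - <<'E'
from h import *
shot("pics/a9.png",310,190,130,97,6)
plan(.5437,-.2923,.24,-43)
E
```

```text
clock: 7.43
ee_pos: [0.411, -0.4352, 0.1575]
tcp_rot: [-0.0, 0.93, -0.367, -0.001]
wrist_force: [0.9, -1.8, 0.7]
grip_width: 0.0696
[ 0.4144 -0.4395  0.168 ] [ 2.3 -3.3  7. ] 0.0696 7.4833
shift [  -5.2 -195.7  -72.5] turn -0.001 dist 209.0 cur yaw -43.07 tilt 0.73
```

View pics/a9.png

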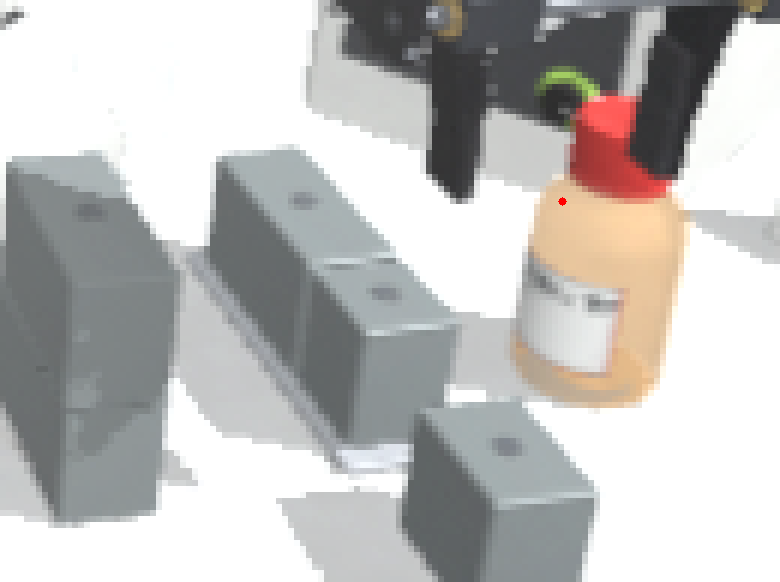

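```bash
python3 -c "
from h import *
plan(.40,-.15,.28,0)"
```

```text
shift [-206.8 -201.4 -115.1] turn -0.752 dist 311.0 cur yaw -43.07 tilt 0.73
```

```bash
python3 -m creep '[[1,[0,0,-35],0],[1,[-20,-20,-70],0],[1,[-48,-47,-100],-0.1],[1,[-76,-74,-118],-0.2],[1,[-104,-101,-118],-0.3],[1,[-132,-128,-118],-0.4],[1,[-160,-155,-118],-0.5],[1,[-188,-182,-118],-0.6],[1,[-207,-201,-118],-0.7],[1,[-207,-201,-118],-0.75]]'
python3 -c "
from h import *
plan(.36,.10,.27,41)"
```

```text
clock: 8.32
ee_pos: [0.3975, -0.1433, 0.2747]
tcp_rot: [-0.001, 1.0, 0.004, 0.001]
wrist_force: [1.1, -0.2, -0.1]
grip_width: 0.0871
shift [ -35.7 -243.5    5. ] turn -0.708 dist 246.0 cur yaw 0.42 tilt 0.11
```

```bash
python3 -m creep '[[1,[-5,-30,0],-0.1],[1,[-10,-65,0],-0.2],[1,[-15,-100,0],-0.3],[1,[-20,-135,0],-0.4],[1,[-25,-170,0],-0.5],[1,[-30,-205,0],-0.6],[1,[-36,-243,0],-0.7],[1,[-20,-280,0],-0.71],[1,[-10,-320,0],-0.71],[1,[-5,-350,10],-0.71]]'
python3 - <<'E'
from h import *
plan(.392,.2121,.12,41.3)
f=bot.grab_frame("top");zoom(f["image"],290,140,130,97,6,"pics/b1.png");np.save("top1.npy",f["image"])
E
```

```text
clock: 9.15
ee_pos: [0.3947, 0.2057, 0.2664]
tcp_rot: [-0.0, 0.938, 0.347, 0.003]
wrist_force: [1.5, -0.3, 0.3]
grip_width: 0.0872
shift [  1.4  -6.8 146.4] turn -0.012 dist 147.0 cur yaw 40.64 tilt 0.3
```

View pics/b1.png

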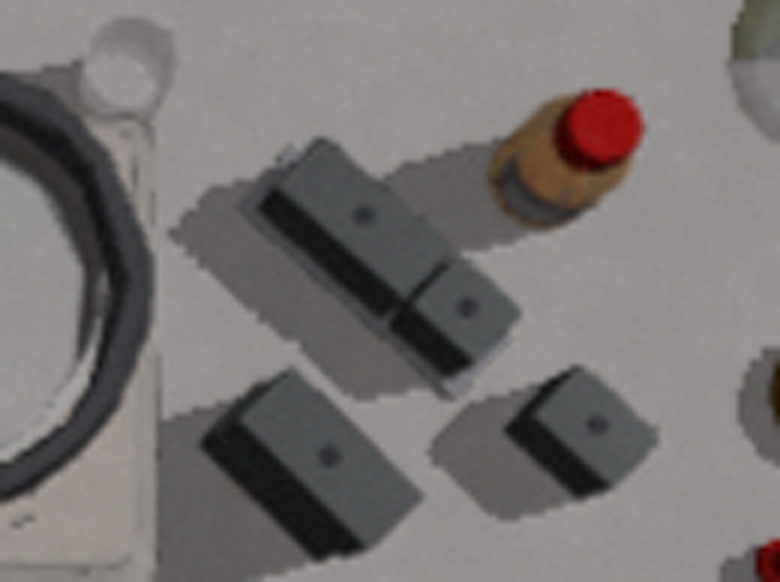

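```bash
cat >> h.py <<'E'
def hole(f,u,v):
    gr=f["image"].astype(float).mean(2)
    for _ in range(3):
        iu,iv=round(u),round(v)
        p=gr[iv-3:iv+4,iu-3:iu+4]; w=np.clip(np.median(p)-6-p,0,None)
        yy,xx=np.mgrid[iv-3:iv+4,iu-3:iu+4]; u=(w*xx).sum()/w.sum();v=(w*yy).sum()/w.sum()
    return u,v
W=np.array([.5128,-.3255]);X=np.array([.731,-.682]);Y=np.array([.682,.731])
E
python3 - <<'E'
from h import *
f=bot.grab_frame("top")
P={}
for n,(a,b,z) in {"full1":(364,214,.066),"half":(467,306,.066),"laid":(598,425,.06),"stack":(328,457,.12)}.items():
    P[n]=cast(f,*hole(f,290+a/6-.4,140+b/6-.4),z);print(n,P[n].round(4))
d=P["full1"]-P["half"];print(np.linalg.norm(d),"psi",np.degrees(np.arctan2(-d[0],d[1])))
print("wall ctr",(P["full1"]*51.5+P["half"]*26.5)/78)
E
```

```text
full1 [ 0.5314 -0.3058]
half [ 0.4781 -0.3631]
laid [ 0.4124 -0.4355]
stack [ 0.3828 -0.2702]
0.07824357440033554 psi -42.94792619032329
wall ctr [ 0.51328926 -0.32529651]
```

```bash
python3 -m creep '[[1,[1,-6,20],-0.01],[1,[1,-6,55],-0.01],[1,[1,-6,90],-0.01],[1,[1,-6,125],-0.01],[1,[1,-6,155],-0.01],[1,[1,-6,165],-0.01],[1,[1,-6,165],-0.01],[1,[1,-6,165],-0.01]]'
python3 - <<'E'
from h import *
shot("pics/b2.png",140,140,100,75,8)
plan(.392,.2121,.018,41.3)
E
```

```text
clock: 9.92
ee_pos: [0.3907, 0.2074, 0.1004]
tcp_rot: [0.0, 0.936, 0.351, 0.0]
wrist_force: [-0.7, 0.5, 0.6]
grip_width: 0.0872
[0.3917 0.2078 0.1015] [ 0.  -0.8  1.1] 0.0869 9.9667
shift [ 2.9 -3.1 83.5] turn -0.003 dist 84.0 cur yaw 41.12 tilt 0.15
```

View pics/b2.png

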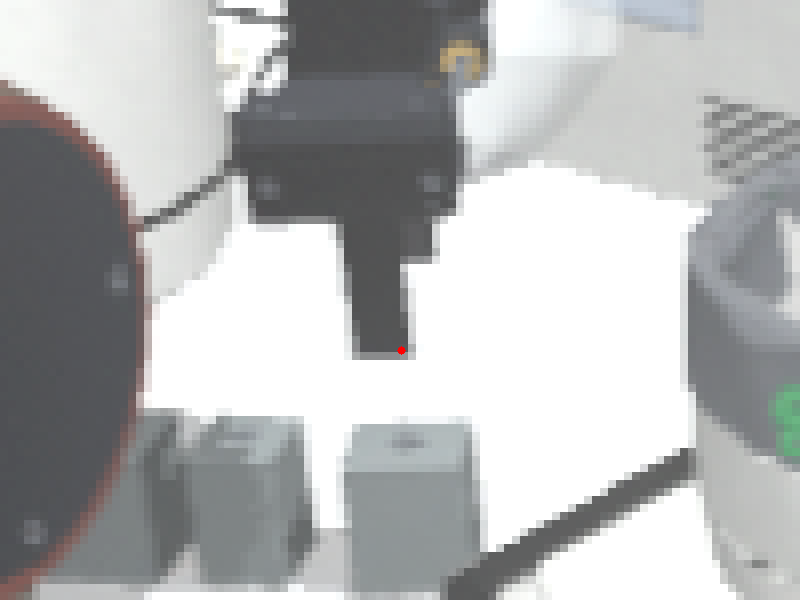

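```bash
python3 -m creep '[[1,[3,-3,5],0],[1,[3,-3,25],0],[1,[3,-3,50],0],[1,[3,-3,70],0],[1,[3,-3,83],0],[1,[3,-3,83],0],[1,[3,-3,83],0]]'
python3 - <<'E'
from h import *
shot("pics/b3.png",140,140,100,75,8)
plan(.392,.2121,.018,41.3)
E
```

```text
clock: 10.55
ee_pos: [0.3911, 0.2122, 0.0173]
tcp_rot: [0.0, 0.936, 0.351, 0.0]
wrist_force: [-0.7, -0.5, 0.2]
grip_width: 0.0871
[0.3918 0.2124 0.018 ] [1.  0.2 0.1] 0.0871 10.6
shift [-0.1  0.3 -0. ] turn -0.003 dist 0.0 cur yaw 41.14 tilt 0.13
```

View pics/b3.png

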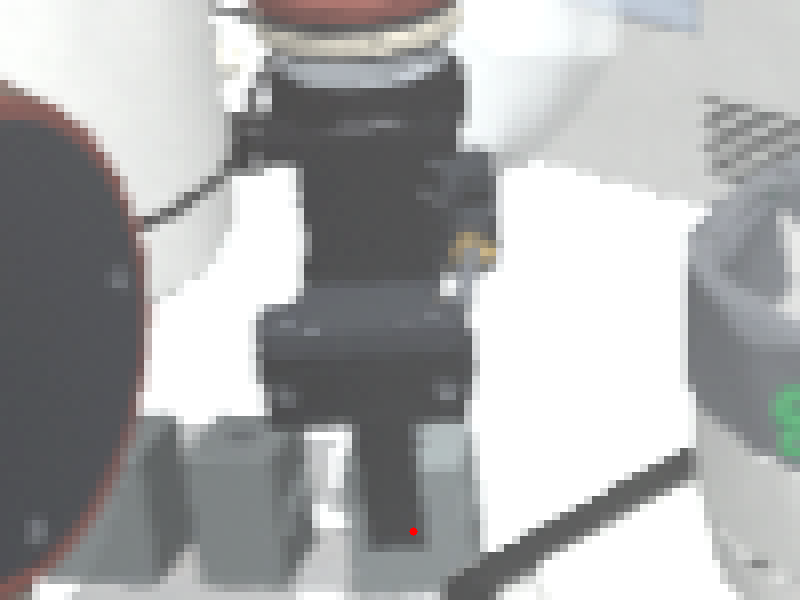

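```bash
python3 -m creep '[[0.3,[0,0,0],0],[0.3,[0,0,0],0],[0.3,[0,0,0],0],[0.3,[0,0,0],0],[0.3,[0,0,0],0],[0.3,[0,0,0],0],[0.3,[0,0,0],0],[0.3,[0,0,0],0]]' 25
python3 -m creep '[[0.3,[0,0,-20],0],[0.3,[0,0,-50],0],[0.3,[0,0,-85],0],[0.3,[0,0,-120],0],[0.3,[0,0,-155],0],[0.3,[0,0,-190],0],[0.3,[0,0,-220],0],[0.3,[0,0,-250],0],[0.3,[0,0,-250],0]]'
python3 - <<'E'
from h import *
shot("pics/b4.png",130,100,120,90,6)
plan(.36,.10,.27,0)
E
```

```text
clock: 11.27
ee_pos: [0.3905, 0.2118, 0.0165]
tcp_rot: [0.0, 0.936, 0.351, -0.0]
wrist_force: [-0.4, -1.0, 1.1]
grip_width: 0.0437
clock: 12.02
ee_pos: [0.3934, 0.2128, 0.2733]
tcp_rot: [0.0, 0.936, 0.351, 0.005]
wrist_force: [0.9, 0.6, -0.1]
grip_width: 0.0435
[0.3924 0.2125 0.2701] [ 0.   0.1 -1.8] 0.0441 12.0667
shift [-98.4  63.4  -0.4] turn 0.718 dist 117.0 cur yaw 41.14 tilt 0.39
```

View pics/b4.png

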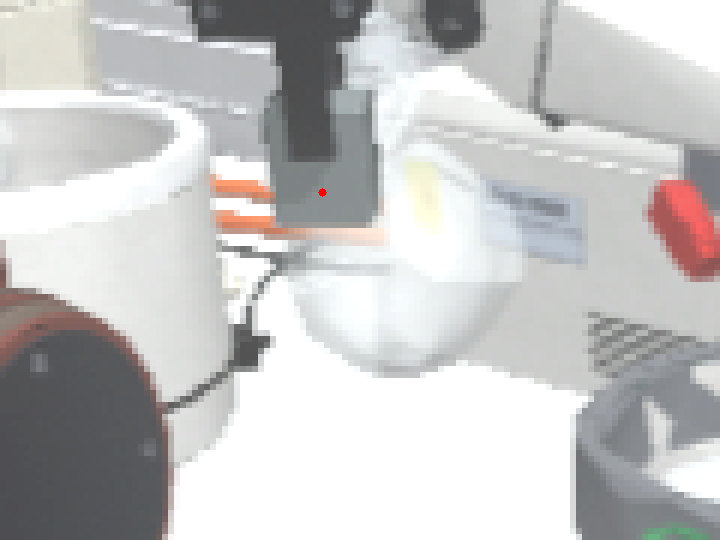

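```bash
python3 -m creep '[[0.3,[-25,15,0],0.05],[0.3,[-55,35,0],0.15],[0.3,[-85,53,0],0.25],[0.3,[-108,68,0],0.35],[0.3,[-125,92,0],0.45],[0.3,[-142,116,0],0.55],[0.3,[-158,140,0],0.65],[0.3,[-175,163,0],0.75],[0.3,[-189,183,0],0.8],[0.3,[-189,183,0],0.8]]'
python3 -c "
from h import *
plan(.42,-.18,.27,-43);plan(.5484,-.2877,.21,-43)"
```

```text
clock: 12.9
ee_pos: [0.3678, -0.0536, 0.2645]
tcp_rot: [0.0, 0.999, -0.044, -0.002]
wrist_force: [0.2, 0.8, -1.0]
grip_width: 0.0441
shift [ 63.2 121.3  -5.6] turn 0.662 dist 137.0 cur yaw -5.09 tilt 0.19
shift [200.9 217.1  54.1] turn 0.662 dist 301.0 cur yaw -5.09 tilt 0.19
```

```bash
python3 -m creep '[[0.3,[18,30,0],0.1],[0.3,[35,62,0],0.2],[0.3,[52,93,0],0.3],[0.3,[68,121,0],0.4],[0.3,[95,142,0],0.5],[0.3,[125,163,5],0.6],[0.3,[155,185,20],0.66],[0.3,[183,205,35],0.66],[0.3,[201,218,50],0.66],[0.3,[201,218,54],0.66]]'
python3 -m creep '[[0.3,[0,0,10],0],[0.3,[0,0,10],0],[0.3,[0,0,10],0]]'
python3 -c "
from h import *
plan(.5489,-.2870,.10,-43)
shot('pics/b5.png',300,110,120,90,6)
plan(.5489,-.2870,.10,-43)"
```

```text
clock: 13.73
ee_pos: [0.5512, -0.2845, 0.2058]
tcp_rot: [-0.001, 0.932, -0.363, -0.004]
wrist_force: [-1.1, 0.9, -2.3]
grip_width: 0.0438
clock: 13.98
ee_pos: [0.5501, -0.2826, 0.2015]
tcp_rot: [-0.0, 0.932, -0.362, -0.001]
wrist_force: [-0.2, 0.4, -1.4]
grip_width: 0.044
shift [  2.3   4.  101.5] turn 0.009 dist 102.0 cur yaw -42.46 tilt 0.14
[ 0.5506 -0.2831  0.2028] [-0.6  0.3 -1.7] 0.0439 14.0333
shift [  1.4   4.1 102.8] turn 0.009 dist 103.0 cur yaw -42.47 tilt 0.01
```

View pics/b5.png

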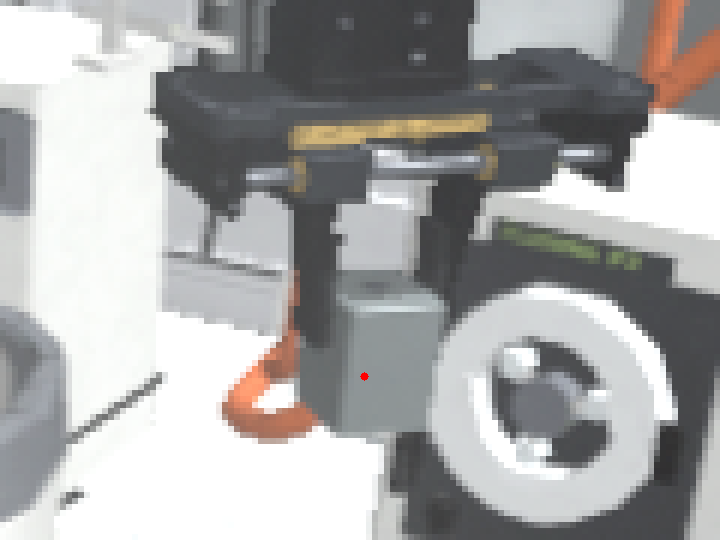

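```bash
python3 -m creep '[[0.3,[2,4,15],0.009],[0.3,[2,4,40],0.009],[0.3,[2,4,70],0.009],[0.3,[2,4,95],0.009],[0.3,[2,4,105],0.009],[0.3,[2,4,105],0.009],[0.3,[2,4,105],0.009]]'
python3 - <<'E'
from h import *
shot('pics/b6.png',300,150,110,82,7)
plan(.5489,-.2870,.085,-43)
f=bot.grab_frame("scene");u,v=hole(f,364.6,157.1+37);print(u,v)
E
```

```text
clock: 14.62
ee_pos: [0.5502, -0.2884, 0.0989]
tcp_rot: [0.0, 0.93, -0.367, 0.001]
wrist_force: [0.3, -0.3, -0.7]
grip_width: 0.044
[ 0.551 -0.289  0.1  ] [ 0.2 -0.3 -1.3] 0.0438 14.6667
shift [-2.9 -0.  15. ] turn -0.0 dist 15.0 cur yaw -43.02 tilt 0.2
368.46 189.02
```

View pics/b6.png

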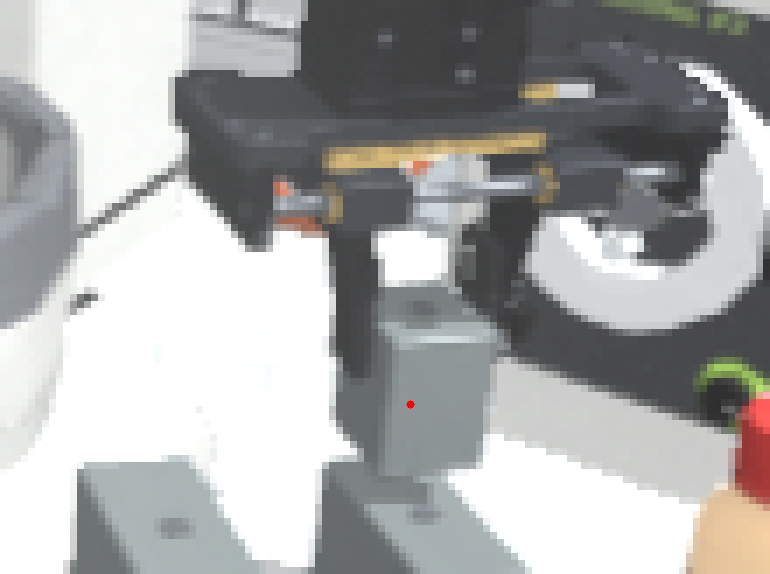

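```bash
python3 - <<'E'
from h import *
f=bot.grab_frame("scene");print(hole(f,360.2,192.8),proj(f,[.5507,-.2888,.142]),bot.state()["ee_pos"])
for dz in (.14,.144):print(proj(f,[.5489,-.287,dz]))
plan(.5489,-.2870,.085,-43)
E
```

```text
(np.float64(360.15723270440253), np.float64(192.97484276729563)) (np.float64(359.76445313532025), np.float64(193.50236195934812)) [ 0.55134959 -0.28932033  0.10041776]
(np.float64(358.7782143438077), np.float64(194.2394442177095))
(np.float64(358.9426106007346), np.float64(192.9045192003793))
shift [-3.4 -0.  15.4] turn -0.0 dist 16.0 cur yaw -43.02 tilt 0.26
```

```bash
python3 -m creep '[[0.3,[-3,0,5],0],[0.3,[-3,0,10],0],[0.3,[-3,0,13],0],[0.3,[-3,0,15],0],[0.3,[-3,0,16],0],[0.3,[-3,0,16],0]]'
python3 -c "
from h import *
plan(.5489,-.2870,.085,-43);print(bot.state()['wrist_force'])"
```

```text
clock: 15.27
ee_pos: [0.5475, -0.2862, 0.0825]
tcp_rot: [-0.0, 0.93, -0.367, -0.0]
wrist_force: [-4.3, 2.0, 5.9]
grip_width: 0.0438
shift [ 1.6 -0.4 -2.5] turn -0.0 dist 3.0 cur yaw -43.02 tilt 0.03
[-4.33866803  2.04699931  5.90250482]
```

```bash
python3 -m creep '[[0.3,[0,0,-1],0],[0.8,[0,0,-1],0],[0.8,[0,0,-1],0],[0.8,[0,0,-1],0],[0.8,[0,0,-1],0],[0.8,[0,0,-20],0],[0.8,[0,0,-55],0],[0.8,[0,0,-90],0],[0.8,[0,0,-115],0],[0.8,[0,0,-115],0]]'
python3 - <<'E'
from h import *
shot('pics/b7.png',300,150,110,82,7)
plan(.3828,-.2702,.21,-45)
E
```

```text
clock: 16.1
ee_pos: [0.5509, -0.2885, 0.2042]
tcp_rot: [0.001, 0.93, -0.367, 0.006]
wrist_force: [0.8, 0.2, 0.7]
grip_width: 0.0695
[ 0.5498 -0.2878  0.201 ] [-0.1 -0.  -1. ] 0.0697 16.15
shift [-134.   101.1  -10.1] turn 0.034 dist 168.0 cur yaw -43.03 tilt 0.45
```

View pics/b7.png

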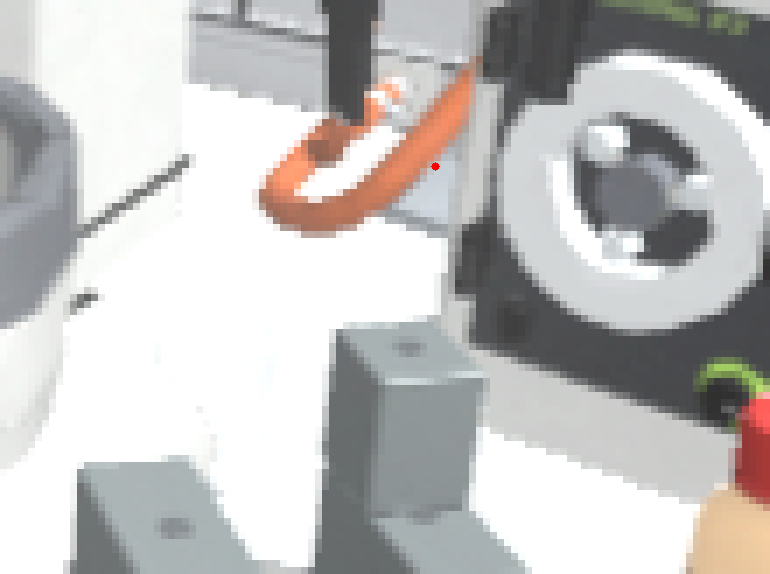

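```bash
python3 -m creep '[[1,[-27,20,-5],0.01],[1,[-54,40,-5],0.02],[1,[-80,60,-5],0.03],[1,[-105,80,-5],0.034],[1,[-125,95,-5],0.034],[1,[-134,101,-5],0.034],[1,[-134,101,-5],0.034],[1,[-134,101,-5],0.034]]'
python3 - <<'E'
from h import *
plan(.3828,-.2702,.078,-45)
shot('pics/c1.png',270,150,120,90,6)
f=bot.grab_frame("top");zoom(f["image"],290,120,120,90,6,"pics/c1t.png")
E
```

```text
clock: 16.82
ee_pos: [0.3803, -0.2685, 0.2008]
tcp_rot: [-0.0, 0.924, -0.383, -0.0]
wrist_force: [1.1, -0.6, 0.6]
grip_width: 0.0869
shift [  3.   -0.5 122.8] turn -0.001 dist 123.0 cur yaw -45.03 tilt 0.04
[ 0.3809 -0.2686  0.201 ] [-0.4 -0.3 -0. ] 0.0866 16.8667
```

View pics/c1.png

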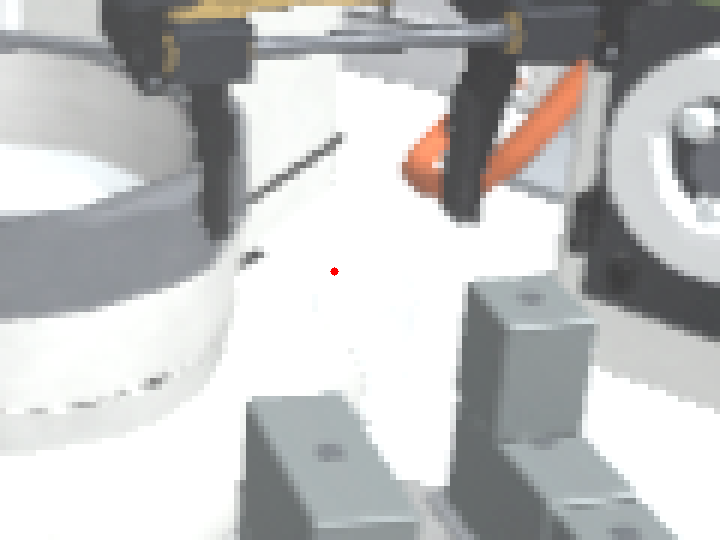

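View pics/c1t.png

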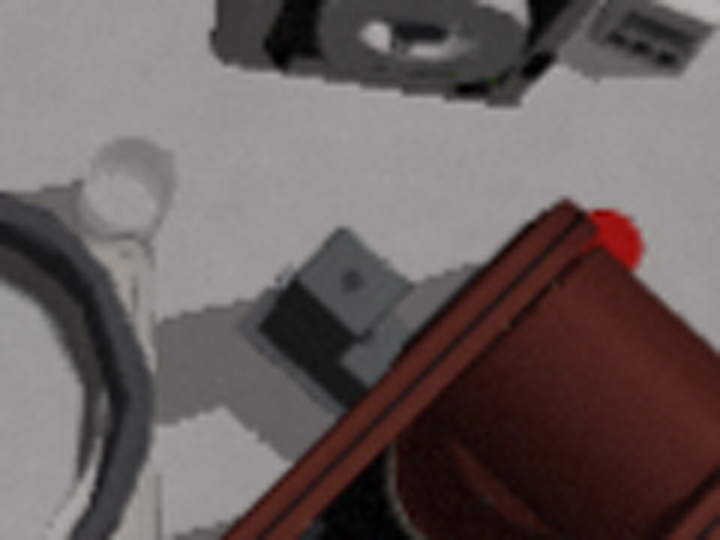

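```bash
python3 -m creep '[[1,[2,0,15],0],[1,[2,0,45],0],[1,[2,0,75],0],[1,[2,0,100],0],[1,[2,0,118],0],[1,[2,0,123],0],[1,[2,0,123],0],[1,[2,0,123],0]]'
python3 - <<'E'
from h import *
f=bot.grab_frame("top");p=cast(f,*hole(f,290+351/6-.4,120+282/6-.4),.126);d=p-[.5131,-.3254];print(p,"wall",d@X,d@Y)
shot('pics/c2.png',270,170,100,75,8)
plan(.3828,-.2702,.078,-45)
E
```

```text
clock: 17.58
ee_pos: [0.3829, -0.2704, 0.079]
tcp_rot: [0.0, 0.924, -0.382, 0.0]
wrist_force: [0.7, -0.9, 1.9]
grip_width: 0.0866
[ 0.54744122 -0.28574723] wall -0.0019397614096522903 0.05240688869260547
[ 0.3834 -0.2711  0.0801] [-0.   0.8 -0.9] 0.0871 17.6833
shift [-1.  -0.2  2.1] turn 0.001 dist 2.0 cur yaw -44.96 tilt 0.15
```

View pics/c2.png

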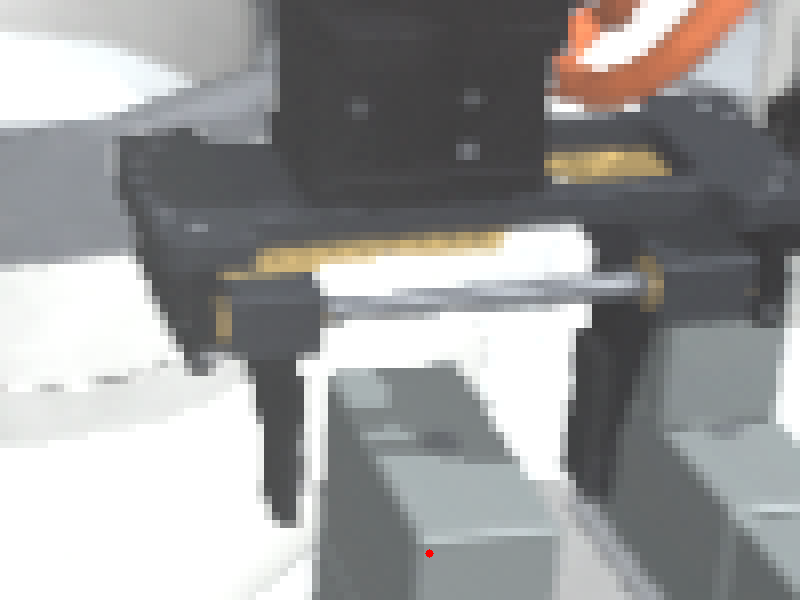

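```bash
python3 -m creep '[[0.3,[0,0,1],0],[0.3,[0,0,1],0],[0.3,[0,0,1],0],[0.3,[0,0,1],0],[0.3,[0,0,1],0],[0.3,[0,0,1],0],[0.3,[0,0,1],0],[0.3,[0,0,1],0]]' 30
python3 -m creep '[[0.3,[0,0,-10],0],[0.3,[0,0,-30],0],[0.3,[0,0,-55],0],[0.3,[0,0,-85],0],[0.3,[0,0,-90],0],[0.3,[0,0,-90],0],[0.3,[0,0,-90],0]]'
python3 - <<'E'
from h import *
print(bot.state()["ee_pos"])
shot('pics/c3.png',270,140,120,90,6)
plan(*(np.array([.5131,-.3254])-.0275*Y),.168,-43)
E
```

```text
clock: 18.35
ee_pos: [0.3822, -0.2702, 0.0776]
tcp_rot: [0.0, 0.924, -0.382, 0.0]
wrist_force: [-0.1, -0.5, 0.2]
grip_width: 0.0434
clock: 18.93
ee_pos: [0.3818, -0.2698, 0.1669]
tcp_rot: [-0.0, 0.924, -0.382, -0.0]
wrist_force: [-0.0, -0.1, -3.3]
grip_width: 0.0435
[ 0.38181782 -0.26981722  0.16692901]
[ 0.3813 -0.2693  0.1659] [ 0.   0.  -3.1] 0.0437 18.9833
shift [133.8 -26.   -2.4] turn -0.035 dist 136.0 cur yaw -44.98 tilt 0.14
```

View pics/c3.png

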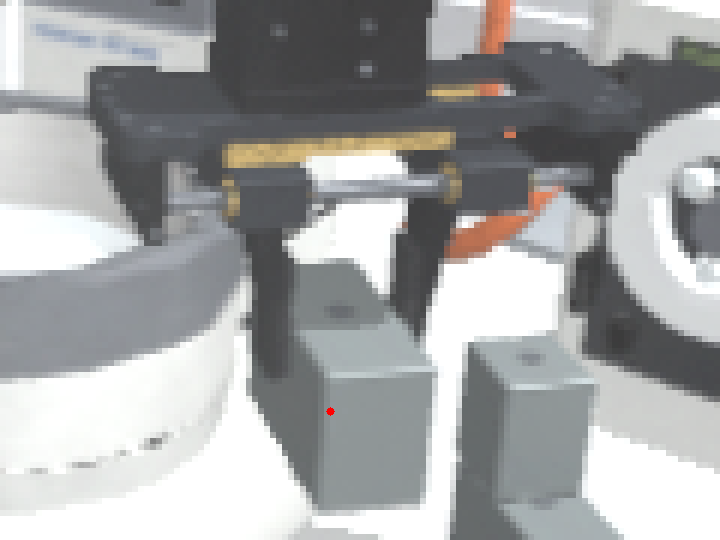

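```bash
python3 -m creep '[[0.3,[20,-4,-8],-0.01],[0.3,[45,-9,-8],-0.02],[0.3,[70,-14,-8],-0.035],[0.3,[95,-19,-8],-0.035],[0.3,[118,-23,-8],-0.035],[0.3,[134,-26,-8],-0.035],[0.3,[134,-26,-8],-0.035],[0.3,[134,-26,-8],-0.035],[0.3,[134,-26,-8],-0.035]]'
python3 - <<'E'
from h import *
T=np.array([.5131,-.3254])-.0275*Y
plan(*T,.084,-43)
shot('pics/c4.png',310,130,110,82,7)
plan(*T,.084,-43)
E
```

```text
clock: 19.73
ee_pos: [0.494, -0.3453, 0.1733]
tcp_rot: [-0.001, 0.931, -0.366, -0.002]
wrist_force: [0.4, 0.6, -2.5]
grip_width: 0.0438
shift [ 0.8 -0.1 89.3] turn 0.001 dist 89.0 cur yaw -42.97 tilt 0.25
[ 0.4941 -0.3454  0.1739] [ 0.2  0.8 -2.9] 0.0436 19.7833
shift [ 0.6 -0.1 89.9] turn 0.001 dist 90.0 cur yaw -42.97 tilt 0.18
```

View pics/c4.png

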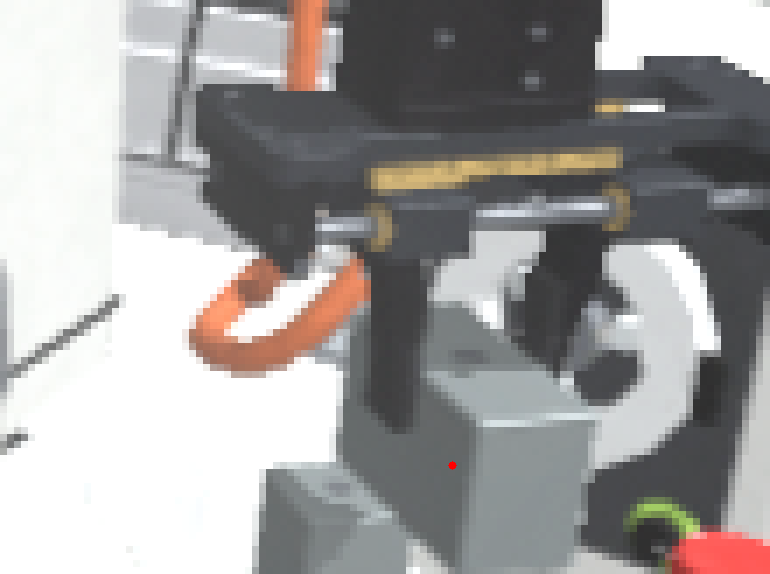

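```bash
python3 - <<'E'
from h import *
f=bot.grab_frame("scene");s=bot.state()["ee_pos"];h=hole(f,376.4,180.6);p=proj(f,s+[0,0,.0424]);print(h,p)
for a,b in(("x",np.r_[X,0]),("y",np.r_[Y,0])):print(a,(np.array(proj(f,s+[0,0,.0424]+.01*b))-p).round(2))
E
```

```text
(np.float64(376.5733333333333), np.float64(180.32000000000002)) (np.float64(376.63143550979163), np.float64(179.89769484127592))
x [ 3.89 -0.35]
y [-1.95 -1.63]
```

```bash
python3 -m creep '[[0.3,[1,0,12],0],[0.3,[1,0,30],0],[0.3,[1,0,50],0],[0.3,[1,0,68],0],[0.3,[1,0,78],0],[0.3,[1,0,84],0],[0.3,[1,0,87],0],[0.3,[1,0,89],0],[0.3,[1,0,90],0],[0.3,[1,0,90],0]]'
python3 -c "
from h import *
T=np.array([.5131,-.3254])-.0275*Y
plan(*T,.084,-43)
shot('pics/c5.png',310,140,110,82,7)
"
```

```text
clock: 20.67
ee_pos: [0.4965, -0.3476, 0.0864]
tcp_rot: [0.0, 0.931, -0.366, 0.001]
wrist_force: [-0.2, 0.0, -2.5]
grip_width: 0.0439
shift [-3.  -0.   2.4] turn 0.001 dist 4.0 cur yaw -42.97 tilt 0.09
[ 0.4966 -0.3476  0.0865] [ 0.2  0.3 -2.4] 0.0438 20.7167
```

View pics/c5.png

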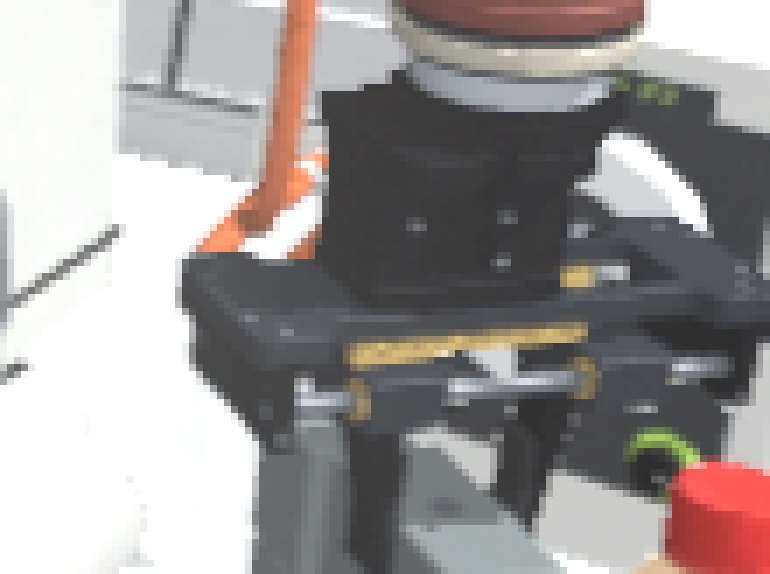

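```bash
python3 -m creep '[[0.3,[-4,0,1],0],[0.3,[-4,0,2],0],[0.3,[-4,0,3],0],[0.3,[-4,0,4],0],[0.3,[-4,0,4],0]]'
python3 -c "
from h import *
T=np.array([.5131,-.3254])-.0275*Y
plan(*T,.084,-43);print(bot.state()['wrist_force'])
"
```

```text
clock: 21.13
ee_pos: [0.4932, -0.3443, 0.0835]
tcp_rot: [0.0, 0.931, -0.366, 0.0]
wrist_force: [-4.3, 3.8, 7.9]
grip_width: 0.0439
shift [ 1.6  0.1 -0.5] turn 0.001 dist 2.0 cur yaw -42.96 tilt 0.0
[-4.27307684  3.77699192  7.89538128]
```

```bash
python3 -m creep '[[0.3,[0,0,-1],0],[0.8,[0,0,-1],0],[0.8,[0,0,-1],0],[0.8,[0,0,-1],0],[0.8,[0,0,-1],0],[0.8,[0,0,-20],0],[0.8,[0,0,-50],0],[0.8,[0,0,-75],0],[0.8,[-30,0,-75],0],[0.8,[-60,5,-75],0]]'
python3 -c "
from h import *
plan(.3828,-.2702,.12,-45)
shot('pics/c6.png',300,150,120,90,6)
"
```

```text
clock: 21.97
ee_pos: [0.4475, -0.3082, 0.159]
tcp_rot: [0.001, 0.931, -0.366, 0.003]
wrist_force: [-0.5, 0.5, -0.2]
grip_width: 0.07
shift [-73.4  16.2  38.6] turn 0.036 dist 85.0 cur yaw -42.96 tilt 0.31
[ 0.441  -0.303   0.1553] [ 0.7  1.4 -2.1] 0.0694 22.0167
```

View pics/c6.png

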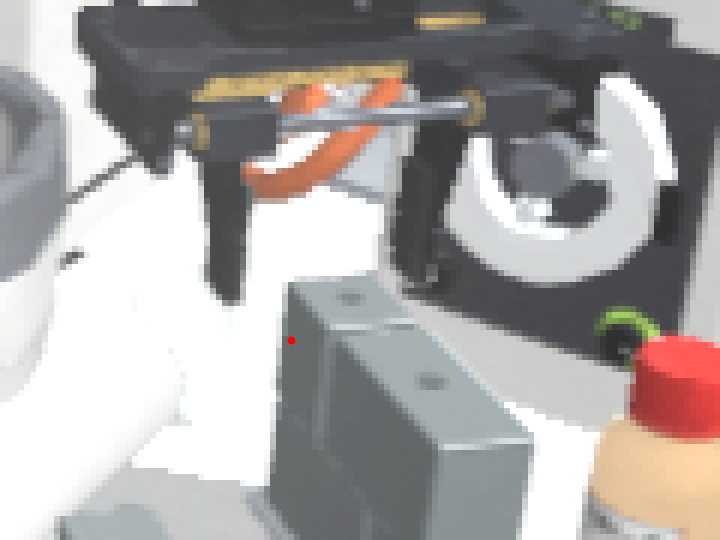

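```bash
python3 -m creep '[[1,[-25,5,0],0.01],[1,[-50,10,0],0.03],[1,[-70,16,0],0.036],[1,[-70,16,0],0.036],[1,[-70,16,0],0.036]]'
python3 -c "
from h import *
plan(.3828,-.2702,.12,-45)
shot('pics/c7.png',270,170,120,90,6)
f=bot.grab_frame('top');zoom(f['image'],290,120,120,90,6,'pics/c7t.png')
"
```

```text
clock: 22.43
ee_pos: [0.3835, -0.2711, 0.1567]
tcp_rot: [0.0, 0.924, -0.383, 0.0]
wrist_force: [-1.4, -0.4, 0.3]
grip_width: 0.0858
shift [-1.2 -0.2 36.7] turn -0.001 dist 37.0 cur yaw -45.06 tilt 0.06
[ 0.3842 -0.2716  0.157 ] [ 0.6  0.8 -0.5] 0.0864 22.4833
```

View pics/c7.png

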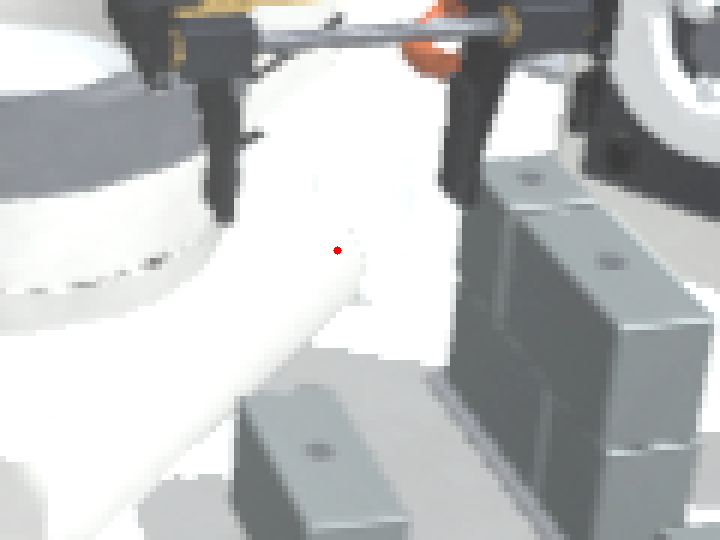

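View pics/c7t.png

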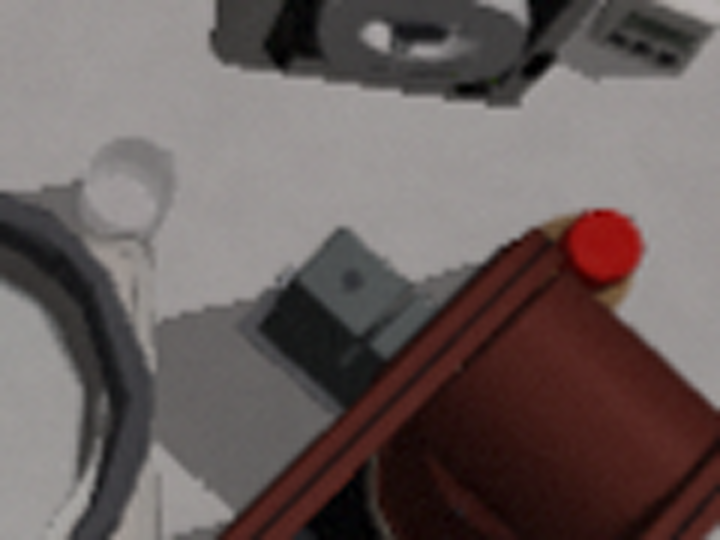

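```bash
python3 - <<'E'
from h import *
f=bot.grab_frame("scene")
for n,u,v,z in(("low",322.6,244.6,.06),("full",371.6,213.2,.126),("half",270+531/6-.4,170+177/6-.4,.126)):
    h=hole(f,u,v);p=cast(f,h[0]-1.1,h[1]-.4,z);d=p-[.5131,-.3254];print(n,h,p.round(4),"wall",(d@X).round(4),(d@Y).round(4))
# lower block top edges: right long edge and left long edge pixel picks
e=[(243,395),(306,520),(338,390),(408,518)]
w=[cast(f,270+a/6-.4-1.1,170+b/6-.4-.4,.06) for a,b in e]
for i,j in((0,1),(2,3)): d=w[i]-w[j];print(np.degrees(np.arctan2(-d[0],d[1])),np.linalg.norm(d))
E
```

```text
low (np.float64(322.81184668989545), np.float64(244.7369337979094)) [ 0.3867 -0.2667] wall -0.1324 -0.0433
full (np.float64(371.3703703703704), np.float64(213.24798711755233)) [ 0.4929 -0.3421] wall -0.0034 -0.0259
half (np.float64(357.98746867167915), np.float64(199.2531328320802)) [ 0.547  -0.2841] wall -0.0034 0.0533
-44.918285346577704 0.09198165223665665
-45.938777777653655 0.09431501873075009
```

```bash
python3 - <<'E'
from h import *
f=bot.grab_frame("top");im=f["image"].copy()
c=np.array([.3865,-.268]);x=np.array([.7071,-.7071]);y=np.array([.7071,.7071])
pts=[proj(f,np.r_[c+a*.095*x+b*.0375*y,.09]) for a,b in((1,1),(1,-1),(-1,-1),(-1,1))]
im=cv2.resize(im[130:260,230:400],None,fx=4,fy=4)
cv2.polylines(im,[np.int32([[(u-230+.5)*4,(v-130+.5)*4] for u,v in pts])],True,(255,255,0),1)
cv2.imwrite("pics/d0.png",im[:,:,::-1])
f=bot.grab_frame("scene");im=cv2.resize(f["image"][150:270,200:360],None,fx=5,fy=5)
pts=[proj(f,np.r_[c+a*.095*x+b*.0375*y,.09]) for a,b in((1,1),(1,-1),(-1,-1),(-1,1))]
cv2.polylines(im,[np.int32([[(u-200+.5)*5,(v-150+.5)*5] for u,v in pts])],True,(255,255,0),1)
cv2.imwrite("pics/d1.png",im[:,:,::-1])
E
```

```text
(no output)
```

View pics/d0.png

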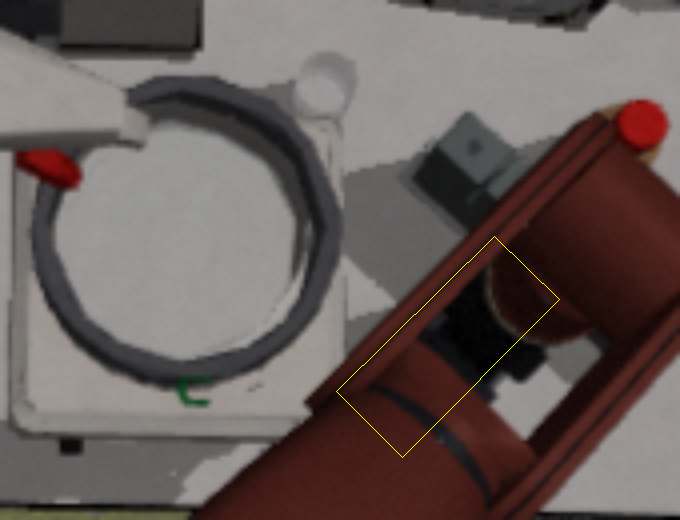

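View pics/d1.png

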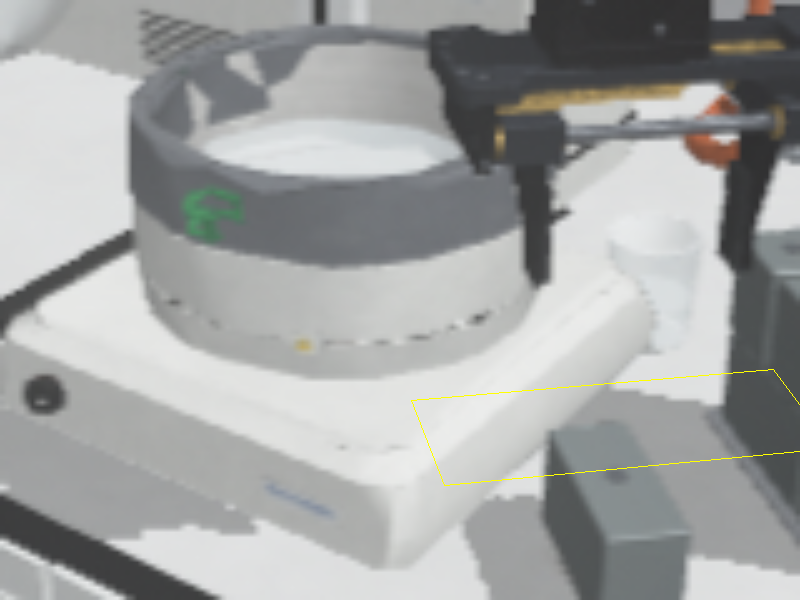

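```bash
python3 -c "
from h import *
plan(.3855,-.267,.022,-45)"

```

```text
shift [ -2.5  -4.1 134.6] turn -0.0 dist 135.0 cur yaw -45.03 tilt 0.02
```

```bash
python3 -m creep '[[1,[-3,-4,10],0],[1,[-3,-4,35],0],[1,[-3,-4,60],0],[1,[-3,-4,80],0],[1,[-3,-4,80],0],[1,[-3,-4,80],0]]'
python3 -c "
from h import *
plan(.3855,-.267,.022,-45)
shot('pics/d2.png',250,170,120,90,6)"
```

```text
clock: 23.18
ee_pos: [0.3835, -0.265, 0.075]
tcp_rot: [-0.001, 0.924, -0.383, -0.002]
wrist_force: [0.2, 0.6, 0.4]
grip_width: 0.0873
shift [ 3.  0. 53.] turn -0.0 dist 53.0 cur yaw -45.02 tilt 0.22
[ 0.3845 -0.266   0.0766] [ 0.4 -0.1  1. ] 0.0871 23.2333
```

View pics/d2.png

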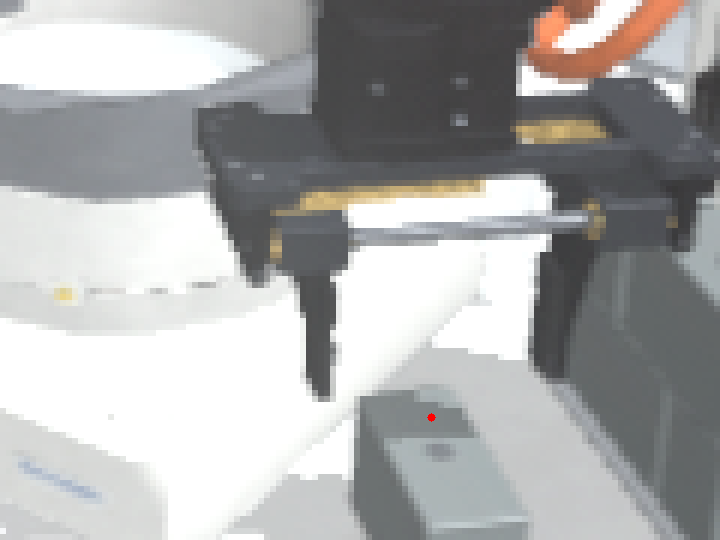

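```bash
python3 -m creep '[[1,[-1,0,10],0],[1,[-1,0,22],0],[1,[-1,0,34],0],[1,[-1,0,45],0],[1,[-1,0,54],0],[1,[-1,0,54],0],[1,[-1,0,54],0]]'
python3 -c "
from h import *
plan(.3855,-.267,.022,-45)
shot('pics/d3.png',250,170,120,90,6)"
```

```text
clock: 23.82
ee_pos: [0.3835, -0.2654, 0.0223]
tcp_rot: [-0.0, 0.924, -0.383, -0.0]
wrist_force: [-0.4, -0.1, 0.1]
grip_width: 0.0871
shift [ 2.6 -0.2  0.3] turn -0.001 dist 3.0 cur yaw -45.03 tilt 0.04
[ 0.3839 -0.2658  0.0229] [0.5 1.  0.3] 0.0867 23.8667
```

View pics/d3.png

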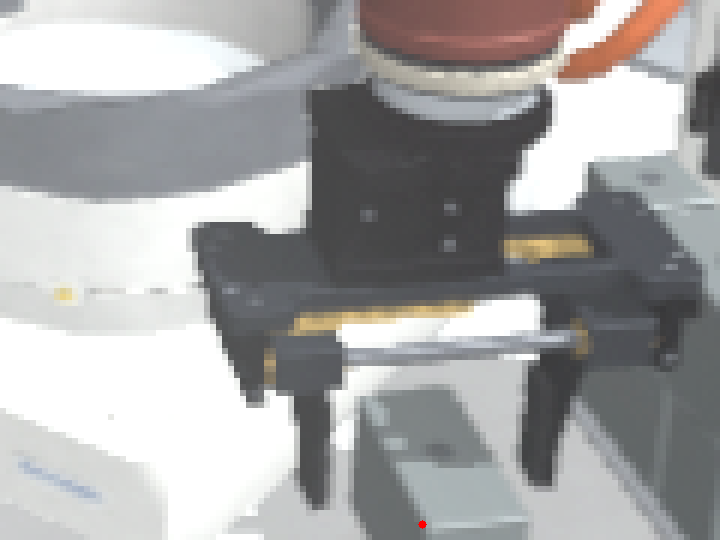

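Clear of everything with no contact force, so I'll close and lift.

```bash
python3 -m creep '[[0.3,[0,0,0],0],[0.3,[0,0,0],0],[0.3,[0,0,0],0],[0.3,[0,0,0],0],[0.3,[0,0,0],0],[0.3,[0,0,0],0],[0.3,[0,0,0],0],[0.3,[0,0,0],0]]' 30
python3 -c "
from h import *
print(bot.state()['ee_pos'])"
python3 -m creep '[[0.3,[0,0,-12],0],[0.3,[0,0,-35],0],[0.3,[0,0,-65],0],[0.3,[0,0,-95],0],[0.3,[0,0,-125],0],[0.3,[0,0,-155],0],[0.3,[0,0,-170],0],[0.3,[0,0,-170],0],[0.3,[0,0,-170],0]]'
python3 -c "
from h import *
shot('pics/d4.png',270,120,120,90,6)
plan(*(np.array([.5131,-.3254])+.0265*Y-.001*X),.2,-43)"
```

```text
clock: 24.53
ee_pos: [0.3841, -0.2659, 0.0228]
tcp_rot: [0.0, 0.924, -0.383, 0.001]
wrist_force: [1.0, -0.8, -0.3]
grip_width: 0.0438
[ 0.3840512  -0.26590473  0.02283945]
clock: 25.28
ee_pos: [0.3838, -0.2656, 0.1925]
tcp_rot: [0.0, 0.924, -0.383, 0.0]
wrist_force: [-0.4, 0.5, -2.9]
grip_width: 0.0436
[ 0.383  -0.2648  0.1911] [-0.4  0.6 -3.2] 0.0439 25.3333
shift [132.8 -75.7  -9.2] turn -0.035 dist 153.0 cur yaw -45.03 tilt 0.12
```

View pics/d4.png

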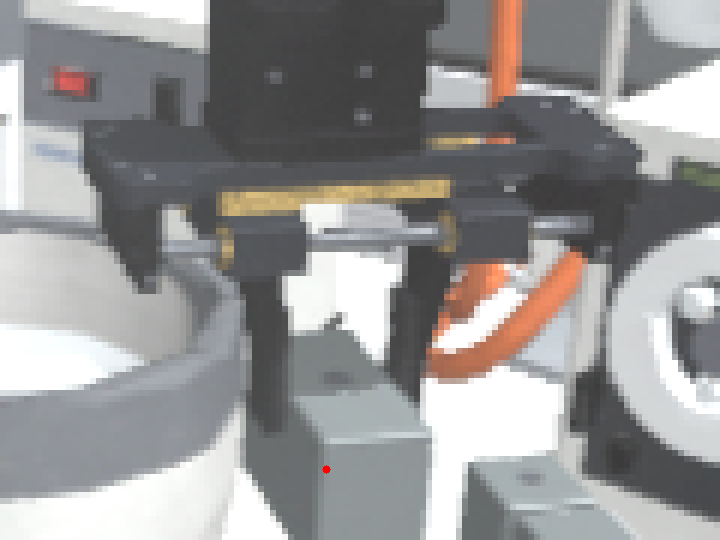

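```bash
python3 - <<'E'
from h import *
f=bot.grab_frame("scene");s=bot.state()["ee_pos"];h=hole(f,325.6,182.6);p=cast(f,h[0]-1.1,h[1]-.4,s[2]+.0372)-s[:2];print(h,p,"tool-x,-y:",p@X,p@Y)
E
python3 -m creep '[[0.3,[20,-12,-5],-0.01],[0.3,[45,-26,-8],-0.02],[0.3,[70,-40,-8],-0.035],[0.3,[95,-54,-8],-0.035],[0.3,[118,-67,-8],-0.035],[0.3,[133,-76,-8],-0.035],[0.3,[133,-76,-8],-0.035],[0.3,[133,-76,-8],-0.035],[0.3,[133,-76,-8],-0.035]]'
python3 - <<'E'
from h import *
plan(*(np.array([.5131,-.3254])+.0265*Y-.001*X),.151,-43)
shot('pics/d5.png',300,110,120,90,6)
f=bot.grab_frame("scene");s=bot.state()["ee_pos"];h=hole(f,*(np.array(proj(f,s+[0,0,.0372]))+[1,.4]));p=cast(f,h[0]-1.1,h[1]-.4,s[2]+.0372)-s[:2];print(h,p,"tool-x,-y:",p@X,p@Y)
E
```

```text
(np.float64(325.2675438596491), np.float64(183.42105263157896)) [0.0019428  0.00244382] tool-x,-y: -0.00024649421601200135 0.0031114197965388564
clock: 26.13
ee_pos: [0.53, -0.305, 0.1983]
tcp_rot: [-0.0, 0.93, -0.367, -0.002]
wrist_force: [-0.7, 0.7, -1.9]
grip_width: 0.0438
shift [ 0.7 -0.1 47.3] turn -0.0 dist 47.0 cur yaw -43.02 tilt 0.24
[ 0.5301 -0.3052  0.1989] [ 0.9 -0.1 -2.4] 0.0436 26.1833
(np.float64(367.35326086956525), np.float64(164.56521739130434)) [-0.00112559  0.0017609 ] tool-x,-y: -0.0020237394615229038 0.0005195594907327304
```

View pics/d5.png

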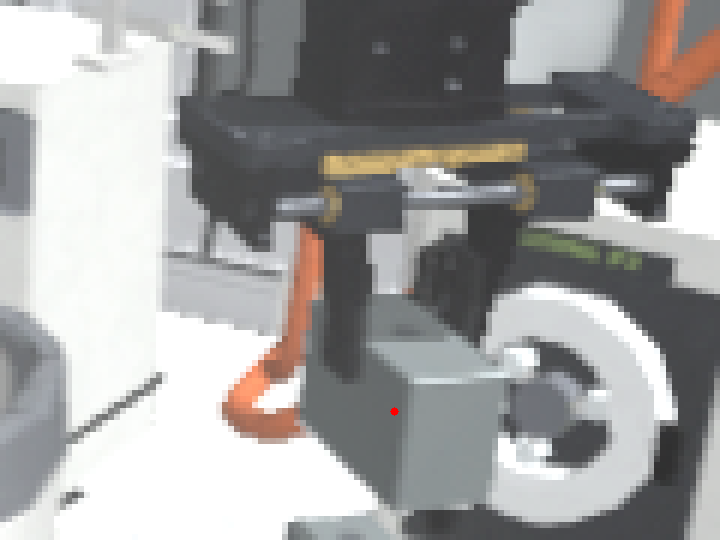

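```bash
python3 -m creep '[[0.3,[0,1,8],0],[0.3,[0,1,20],0],[0.3,[0,1,32],0],[0.3,[0,1,40],0],[0.3,[0,1,44],0],[0.3,[0,1,44],0],[0.3,[0,1,44],0]]'
python3 - <<'E'
from h import *
plan(*(np.array([.5131,-.3254])+.0255*Y-.001*X),.149,-43)
print(bot.state()["wrist_force"])
E
```

```text
clock: 26.82
ee_pos: [0.5306, -0.3065, 0.1561]
tcp_rot: [-0.0, 0.93, -0.367, -0.0]
wrist_force: [-1.4, 0.1, -1.7]
grip_width: 0.0437
shift [-0.9  0.3  7.1] turn -0.001 dist 7.0 cur yaw -43.03 tilt 0.05
[-1.36375168  0.09685314 -1.703087  ]
```

```bash
python3 -m creep '[[0.3,[-1,0,2],0],[0.3,[-1,0,4],0],[0.3,[-1,0,6],0],[0.3,[-1,0,7],0],[0.3,[-1,0,8],0],[0.3,[-1,0,8],0]]'
python3 - <<'E'
from h import *
plan(*(np.array([.5131,-.3254])+.0255*Y-.001*X),.149,-43)
shot('pics/d6.png',300,120,120,90,6)
E
```

```text
clock: 27.32
ee_pos: [0.5301, -0.306, 0.1488]
tcp_rot: [0.0, 0.93, -0.367, 0.0]
wrist_force: [-0.1, -0.1, -1.4]
grip_width: 0.0436
shift [-0.2  0.3 -0.2] turn -0.001 dist 0.0 cur yaw -43.03 tilt 0.02
[ 0.5301 -0.306   0.1488] [-0.2  0.6  0. ] 0.0439 27.3667
```

View pics/d6.png

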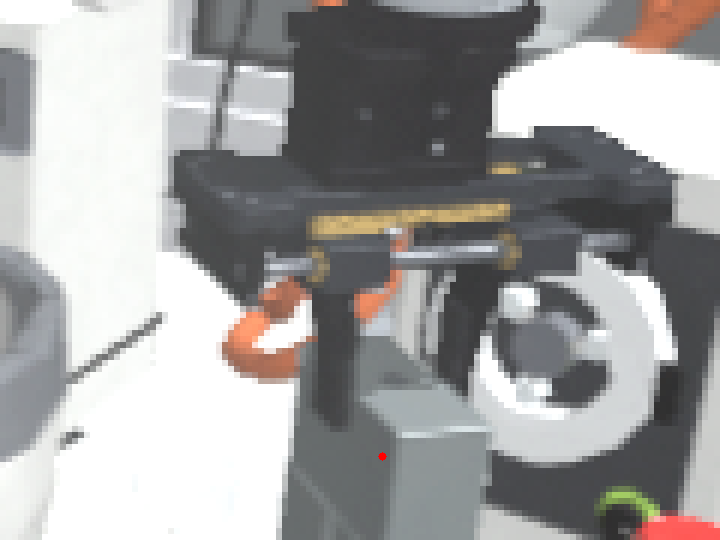

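Contact is just starting, with no push yet. I'll ease down 1 mm, release and back off.

```bash
python3 -m creep '[[0.3,[0,0,1],0],[0.8,[0,0,1],0],[0.8,[0,0,1],0],[0.8,[0,0,1],0],[0.8,[0,0,1],0],[0.8,[0,0,-20],0],[0.8,[0,0,-50],0],[0.8,[0,0,-65],0],[0.8,[-30,0,-65],0],[0.8,[-70,0,-65],0]]'
python3 -m creep '[[0.8,[-40,0,0],0],[0.8,[-80,0,0],0],[0.8,[-120,0,-20],0],[0.8,[-120,0,-20],0],[0.8,[-120,0,-20],0],[0.8,[-120,0,-20],0]]'
python3 - <<'E'
from h import *
shot('pics/e1.png',290,130,140,105,5,False)
f=bot.grab_frame("top");zoom(f["image"],290,120,130,97,6,"pics/e1t.png")
E
```

```text
clock: 28.2
ee_pos: [0.4801, -0.2597, 0.2149]
tcp_rot: [0.001, 0.93, -0.367, 0.002]
wrist_force: [-0.8, 0.5, 0.4]
grip_width: 0.0696
clock: 28.7
ee_pos: [0.3918, -0.1767, 0.2341]
tcp_rot: [0.0, 0.93, -0.367, 0.001]
wrist_force: [-0.0, -1.0, 0.0]
grip_width: 0.0695
[ 0.3917 -0.1769  0.2334] [ 0.7  0.1 -0.6] 0.0692 28.75
```

View pics/e1.png

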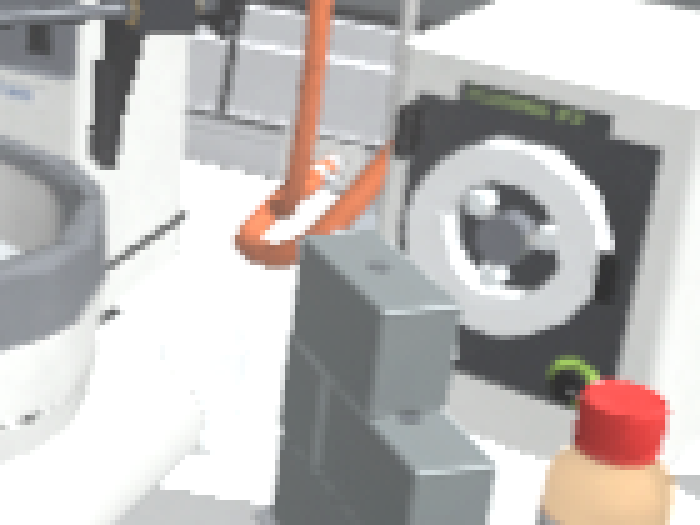

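View pics/e1t.png

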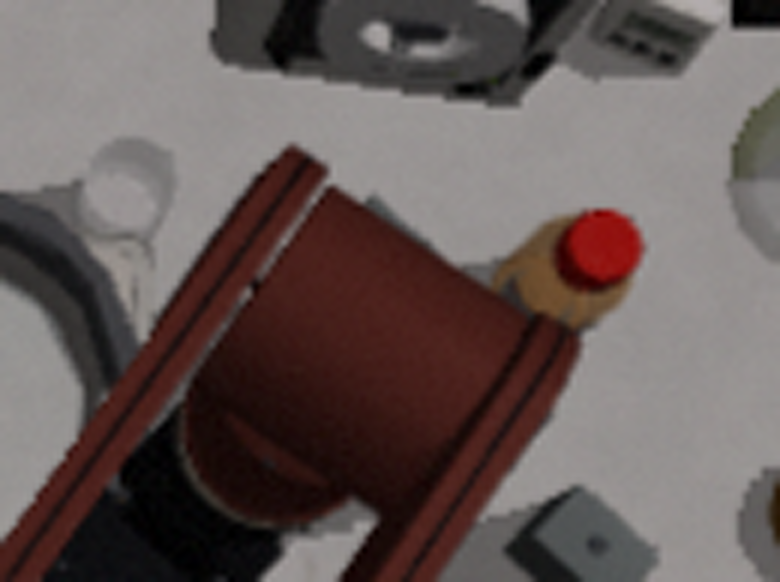

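```bash
python3 -m creep '[[0.8,[-10,0,-20],0],[0.8,[-35,-10,-40],0],[0.8,[-65,-35,-40],0],[0.8,[-95,-60,-40],0],[0.8,[-125,-85,-40],0],[0.8,[-150,-110,-40],0],[0.8,[-150,-110,-40],0],[0.8,[-150,-110,-40],0]]'
python3 - <<'E'
from h import *
f=bot.grab_frame("top");zoom(f["image"],290,120,130,97,6,"pics/e2t.png")
f=bot.grab_frame("top");cv2.imwrite("pics/e2f.png",f["image"][:,:,::-1])
E
```

```text
clock: 29.47
ee_pos: [0.3569, 0.0078, 0.273]
tcp_rot: [0.0, 0.931, -0.365, -0.001]
wrist_force: [0.4, 0.2, 0.1]
grip_width: 0.0694
```

View pics/e2t.png

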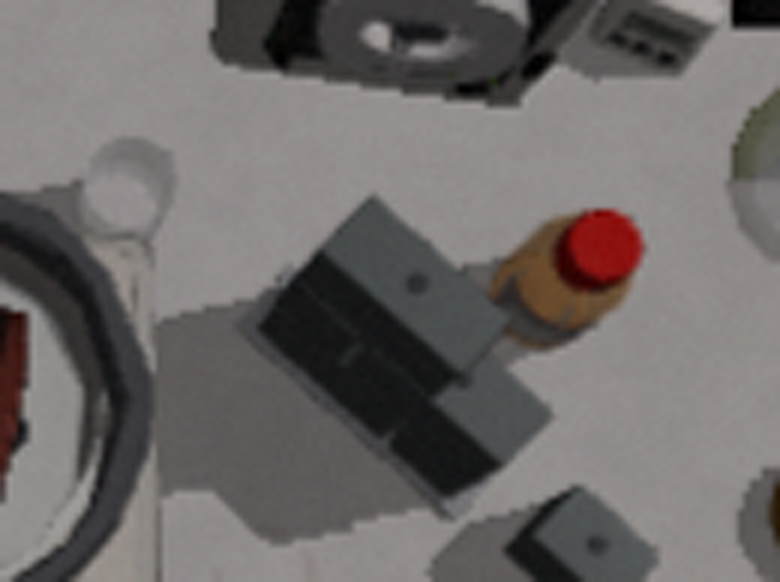

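View pics/e2f.png

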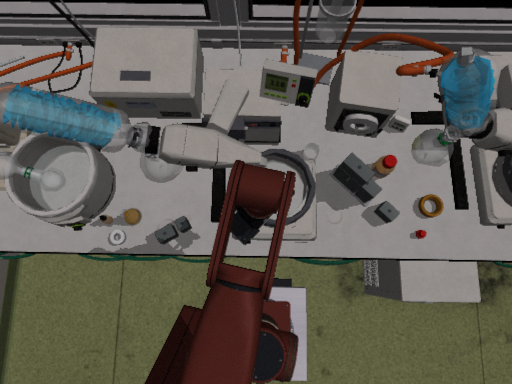

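```bash
python3 - <<'E'
from h import *
f=bot.grab_frame("top")
C=np.array([.5131,-.3254])
p=cast(f,*hole(f,290+418/6-.4,120+284/6-.4),.186)-C;print("third",p@X,p@Y)
# right end of second course full: top face corners (551,413),(497,465) z .126 ; third left end (373,195),(322,250); right (510,325),(455,380) z .186
def c(a,b,z): d=cast(f,290+a/6-.4,120+b/6-.4,z)-C;return np.round([d@X*1000,d@Y*1000],1)
print("2nd R",c(551,413,.126),c(497,465,.126));print("3rd",c(373,195,.186),c(322,250,.186),c(510,325,.186),c(455,380,.186))
for n,a,b in(("L",164.34,232.93),("M",181.31,222.97)):
    print(n,np.subtract(hole(f,a,b),(a,b)))
E
```

```text
third -0.0010983162448388768 0.025783319638776815
2nd R [ 17.4 -75.6] [-25.1 -73.3]
3rd [19.5 74.1] [-22.   73.4] [ 15.8 -24.6] [-26.7 -23.2]
L [ 0.04643068 -0.08634218]
M [ 3.1073913  -1.67434783]
```

```bash
python3 - <<'E'
from h import *
f=bot.grab_frame("top");zoom(f["image"],120,190,100,60,8,"pics/e3.png")
E
```

```text
(no output)
```

View pics/e3.png

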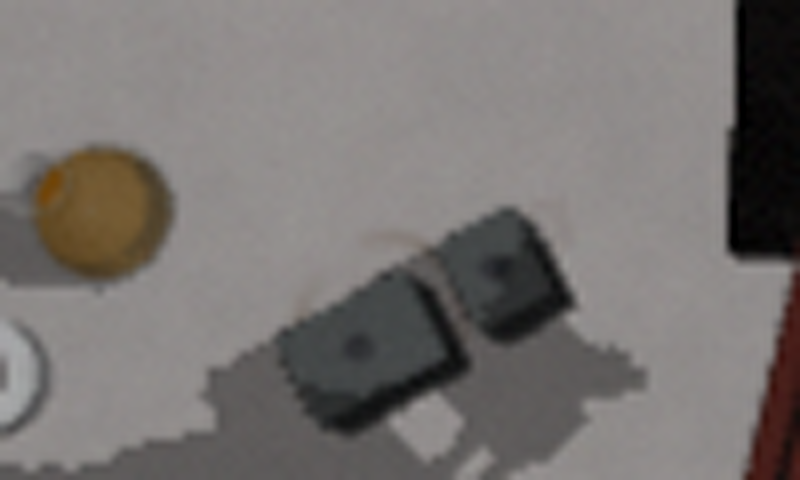

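```bash
python3 - <<'E'
from workcell import bot
print(bot.sign_off(),bot.state()["clock"])
E
```

```text
the job is handed in; nothing more can be done
the job is handed in; nothing more can be done
```

I took the 62 mm block off the wall and set it on the bench to the right of the wall. Then I built the second course (50 mm block left, full block right) and put the other full block on top at the left. I handed the job in at about 29.7 s of the 72 s allowed; no verdict is reported.

| Block | Across (mm), target 0 | Along (mm) | Along target (mm) |
|---|---|---|---|
| 50 mm block, second course | -1.9 | +52.4 | +51.5 |
| Full block, second course | about -1.9 | about -26.8 | -26.5 |
| Full block, third course | -1.1 | +25.8 | +26.5 |

All three are well within the 10 mm allowed. The second-course full block could only be measured in the scene view, corrected for that camera's offset against the top view.

- **Yaw:** hand-picked corners suggest the top block is turned about 2° (0.04 rad) from the wall line, within the 0.1 rad limit.
- **Bystanders:** the two wrong short blocks are where they started. The flask, beaker and bottle look unmoved in the pictures, but I did not measure them.
- **Clearance:** the gripper was in free space above the water bath when I handed in.

Two checks disagreed:
- **Fingertips:** in the scene view they appeared about 15 mm higher than the reported tool point, so I gripped about 10 mm lower than first planned. All the grasps held.
- **38 mm block:** the automatic hole check showed a 3-pixel shift because of the arm's shadow. The zoomed picture shows the hole within about 1 pixel of its starting position.

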